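# Load a test blade into the bending-test clamp

### The job

Load the flat steel blade into the bending-test clamp: lay it flat between the rails with its notch over the brass locating pin and push it home, gently but firmly, until the bottom of the notch bears on the pin with a few newtons, keeping it pressed there for a moment while the clamp is still open. Then let go of the blade and press the clamp handle all the way down so that the rubber pad holds the blade, still home on the pin. Never push on the pin with more than 20 N, and leave the other things on the table alone.

Things in the scene. Friction and masses are not known exactly. Their poses are not given: they have to be found in the camera images.
- blade: spring-steel test blade, 140 long, 5 thick, about 0.14 kg. Origin at the underside, mid length; x along it towards the notched end, z up. The notched part (x = 22 to 70 mm) is 32 wide, the rest a 24 wide waist with an 8 mm eye at the plain end. The notch is an open slot, 11 wide, 16 deep (x = 54 to 70), its mouth flared, the outer corners bevelled, 4 over 8 mm. Centre of mass about x = 5.
- notch_root (a point): middle of the bottom of the notch, on the blade's underside (blade x = 54 mm); same axes as the blade
- blade_waist (a point): point inside the blade's waist at mid thickness, 50 mm from mid length towards the plain end (blade x = -50 mm), where the blade overhangs the stand and, later, the clamp: a place to grip it across its 24 mm width
- stand: fixed low aluminium stand, 90 x 60, with two cross ribs topped with rubber 32 high (at x = -14 and x = 46 mm, 8 thick, 56 wide) on which the blade lies with its middle above the stand's origin (within 5 mm). Origin at the underside, x roughly along the blade towards its notched end.
- holder: fixed rigid bending-test clamp on a 190 x 90 x 12 base plate (x = -90 to 100 mm). Origin on the table under the pin axis; x is the direction in which the blade slides home, z up. A dark block (x = -82 to 22, 62 wide) carries the blade's channel along x; behind the pin (x = 30 to 77) stands the toggle clamp. Turns by some 20 degrees either way between episodes.
- channel_front (a point): point on the channel floor at its open front, in line with the pin (holder x = -82, 40 above the table); axes as the holder's. Rails: inner faces at y = -16 (datum) and y = 19, upright for 5 mm, then flaring at 45 degrees to 49 above the table. The blade lies at y = 0 when against the datum rail. Home, its waist point is 26 mm in front of here. Let go over 25 mm short of home, it tips out.
- pin: fixed brass locating pin, 8 in diameter and 10 tall with a chamfered top, in the channel; origin at its foot on the channel floor, axes as the holder's. With the blade home the notch root lies at x = -4 mm. It must never take more than 20 N.
- plunger: small sprung ball plunger (8 in diameter) in the +y rail, 2 mm behind the pin axis and 42.5 above the table; origin at its nose, which stands 5.5 mm out of the rail face (y = 13.5). Some 8 to 12 mm short of home the blade's end meets it and pushes it aside (a bump of up to some 10 N); it then holds the blade on the datum rail and sliding drags with about 3 to 6 N until the pin is met.
- clamp_arm: steel arm of the toggle clamp, 14 wide, with a sprung, rubber-tipped spindle 15 in diameter. Origin at its hinge, 40 mm behind the pin axis, 74 above the table. Shut, it lies level towards -x and the pad presses on the blade 24 mm in front of the pin with about 6 N. At the start it stands up, leaning over the pin (top about 150 above the table).
- clamp_handle (a joint): angle of the toggle clamp's handle in rad: 0 = shut (handle level, pointing to the holder's +x, end stop), about 1.1 at the start (handle steeply up, its end some 185 above the table). The arm follows it one to one. It stays where it is left (friction) and needs about 5 to 12 N at the grip.
- handle_grip (a point): point on the upper side of the black handle grip (66 long, 20 wide, 16 thick), 95 mm from the handle's hinge and 21 mm from its end; moves with the handle, point x points along the handle away from the hinge, z is the upper side's normal
- handle_pivot (a point): hinge axis of the handle: 64 mm behind the pin axis, 74 above the table; axes as the holder's (the axis is the holder's y)
- wrench: loose steel wrench, 150 long, bystander
- axle_adapter: loose aluminium flanged adapter, 44 in diameter and 48 tall, bystander
- grease_tin: loose blue tin, 60 in diameter and 50 tall, bystander
- gauge_case: loose grey gauge case, 55 x 110 x 30, bystander
Things that resemble listed ones, but are neither listed nor needed, are in the scene too. Leave any blue look-alike of the blade alone.

How it is judged:
By the outcome, as a careful person would: the job done as asked, in the order asked, and still so for the second after the job is handed in, with the robot touching nothing.
It also fails if it takes over 64 s, if anything falls off the work surface, if the arm or the gripper's body presses on something with over 40 N, if the wrist force passes 120 N, or if a joint passes its speed limit or range.

### The arm

A 6-joint arm with a two-finger parallel gripper is mounted at the origin on the work surface. World frame = base frame: x ahead of the robot, y to its left, z up, the work surface at z = 0. Lengths are in m, angles in rad, forces in N, time in s.
With the tool pointing down it reaches from about 0.425 to 0.95 m from the base axis. Payload 3.5 kg.
Tool frame: the origin (TCP) lies on the centre line of the jaws, within the pads' length; the fingertips stand 11 mm ahead of it and the grasp point (between the pads) lies 8 mm behind it; x points along the fingers, y is the direction in which the jaws open and shut, and the axes are right-handed (so a half turn about x gives the same grasp; the last joint's range is limited). The gripper opens to 85 mm and grips with 20 to 120 N. Pads are 22 mm wide; open, the fingers measure 114 mm over their backs; the gripper's body (76 mm by 85 mm) begins 54 mm behind the grasp point. The pads swing forward as they close: fully open they stand 13 mm farther back than shut.
Start: joints at [1.196, 0.286, 1.577, -0, 1.279, -0.15], TCP at [0.15, 0.658, 0.242] pointing down, gripper open.
Joint ranges: [-2.77, 2.77], [-0.9, 2.22], [0.21, 2.48], [-1.53, 4.67], [0.24, 2.81], [-2.84, 2.84]. Speed limits (rad/s): [2.79, 2.79, 3.14, 3.14, 3.14, 3.14].

### API

Orientations are given as a unit quaternion [x, y, z, w].
In Python, from plant import ctrl gives the robot as it stands. The module is installed in compiled form; this text tells all that it offers.
- The arm moves only by the tool drive_tool, never from a script. Its argument "series" is a list of rows, each a list of 2 entries, a list of its own where there are three numbers: the shift along the tool's x, y, z in units of 50 mm (1.0 is 50 mm), then the turn, a rotation vector about the tool's x, y, z in degrees. A call has 1 to 5 rows; each row shifts and turns the pose as measured when the row begins, along the tool's axes as they then stand; what a row does not reach is not made up. A row lasts 1/10 s, in which the tool goes at most 50 mm and 8.59 degrees, less where a joint would pass 70% of its speed; a pose out of reach is approached as far as the arm can. A call is refused whole if a number of a shift passes 1 or a number of a turn 8.59, either way. A call with a gripper value outside its range is refused whole. "grip" is the gripper's target within -1 to 1 (fully open at 1, half-way at 0, shut at -1), set as the call begins (left out, the last holds). The fingers move at their own pace and stop on an object; "newtons" is the grip in N (left out, the last holds). Time passes only in rows, so rows that do not move let the fingers close. It gives the time, the measured TCP pose, the force and the opening at its end, in the units of the state.
- ctrl.get_state(): the state, without advancing time (a new reading comes with each control period).
- ctrl.read_camera(name): name is "scene" or "top" or "wrist"; returns a dict with "img" (480x640x3 uint8, red, green, blue), "camera_matrix" (3x3 intrinsics, pixels), "R" (3x3) and "t" (3): a world point X has camera coordinates R X + t. Camera axes: x right, y down, z forward; pixel columns grow to the right and rows downward; lengths in m; the calibration is good to about 2 mm. A picture is of the moment at which its call begins. There is no depth.
- ctrl.sign_off(): hands the job in, once; it reports no verdict.
The state is a dict: "time": time; "qpos": joint angles; "dq": joint speeds; "joint_efforts": joint torques, N m; "eef_pos": TCP position; "tcp_rot": TCP orientation; "contact_force": force on the tool from outside, world axes, zero at the start; "wrist_torque": the same for the moment, N m; "opening": opening from 0.0 (shut) to 1.0 (fully open).
Only numpy, scipy, OpenCV 4.12 (cv2) and the standard library are available. Lean on these libraries where they do the work, as an engineer would, in place of code of your own. Each camera call takes 0.05 s, during which the arm holds its last target.

## Working session

There is one attempt and no reset: what is moved stays moved. The work goes in short steps, Python scripts to look and compute and a tool call to move; the robot and the scene stay as the last step left them, time stands still between calls to the robot, and variables do not carry over. Pictures are saved under pics/ and viewed, and the job is handed in when it is done.

Besides the shell and the picture viewer there is one more tool, called after "Call:" by a JSON object that holds its "name" and its "arguments", one argument or row to a line. drive_tool: Moves the arm, as the interface text tells. Its arguments: {"type":"object","properties":{"series":{"type":"array"},"grip":{"type":"number"},"newtons":{"type":"number"}},"required":["series"]}

```bash
mkdir -p pics
cat > h.py <<'E'
import numpy as np, cv2
from plant import ctrl
def snap(name,fn):
    d=ctrl.read_camera(name); cv2.imwrite(f'pics/{fn}.png',d['img'][:,:,::-1])
    np.savez(f'pics/{fn}.npz',**{k:np.array(d[k]) for k in('img','camera_matrix','R','t')}); return d
def load(fn): return dict(np.load(f'pics/{fn}.npz'))
def ray(d,uv):
    K,R,t=d['camera_matrix'],d['R'],d['t']
    return -R.T@t, R.T@np.linalg.inv(K)@np.array([uv[0],uv[1],1.])
def plane(d,uv,z):
    c,v=ray(d,uv); return c+v*(z-c[2])/v[2]
def proj(d,X):
    p=d['camera_matrix']@(d['R']@np.array(X)+d['t']); return p[:2]/p[2]
E
python3 - <<'E'
from h import *
for n in('scene','top','wrist'):
    d=snap(n,n+'0'); print(n,-d['R'].T@d['t'],d['R'][2],d['camera_matrix'][0,0])
print(ctrl.get_state())
E
```

```text
scene [1.31750711 0.57975785 0.78267367] [-0.63759943 -0.47785204 -0.60425524] 502.0387894546649
top [0.47005642 0.01575159 1.20315134] [ 0.07468197  0.03431705 -0.99661675] 580.4535917185027
wrist [0.080324   0.67443072 0.37263861] [ 0.2757491  -0.06533304 -0.95900679] 354.0321149811962
{'time': 0.15, 'qpos': array([ 1.19601126e+00,  2.87021015e-01,  1.57781904e+00,  1.54938099e-06,
        1.27858789e+00, -1.49967784e-01]), 'dq': array([ 0.001531  , -0.00190935, -0.00294418,  0.00252022,  0.00295322,
        0.00035743]), 'joint_efforts': array([ 1.41836372e-03, -4.06602931e+01, -2.93144560e+01, -1.18961757e-04,
        3.99120909e-03,  1.07485468e-05]), 'eef_pos': array([0.15024903, 0.65757473, 0.24123741]), 'tcp_rot': array([ 0.07869122,  0.70281258, -0.07994429,  0.70247496]), 'contact_force': array([0.29843448, 0.41281571, 0.72752604]), 'wrist_torque': array([-0.00181666, -0.00879778, -0.01642612]), 'opening': 1.0011138179624046}
```

View pics/scene0.png

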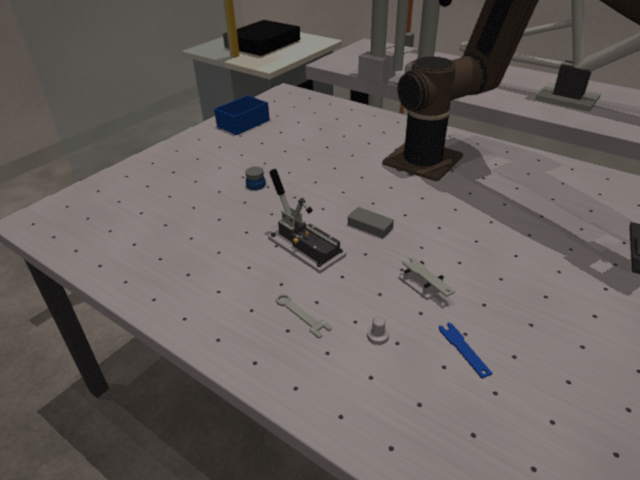

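View pics/top0.png

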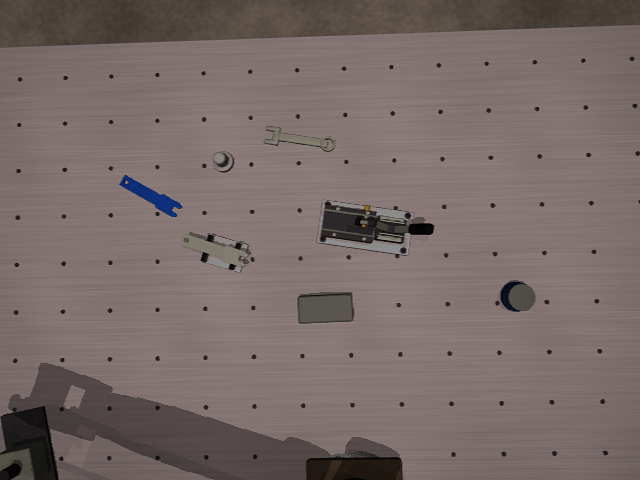

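View pics/wrist0.png

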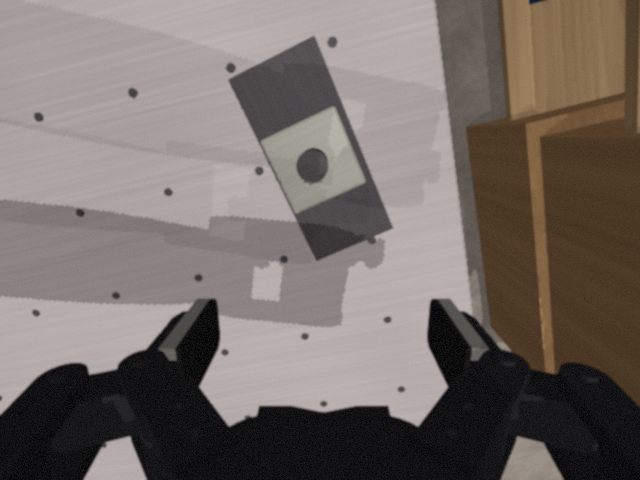

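The top view shows the blade on its stand at about (215,248), with its notch at (247,258). The blue look-alike is at (150,195). The holder is at (365,228), with its handle pointing right to (430,229). Next I'll zoom in and measure.

Run:
```python
from h import *
d=load('top0'); im=d['img'][:,:,::-1]
a=im[215:285,165:265]; b=im[185:270,305:445]
cv2.imwrite('pics/a.png',cv2.resize(a,None,fx=8,fy=8,interpolation=cv2.INTER_CUBIC)[:600])
cv2.imwrite('pics/b.png',cv2.resize(b,None,fx=5.7,fy=5.7,interpolation=cv2.INTER_CUBIC))
for uv in [(182,239),(247,258),(320,228),(365,222),(430,229)]: print(uv,plane(d,uv,.04))
```

```text
(182, 239) [0.54476208 0.3356776  0.04      ]
(247, 258) [0.50327449 0.20385175 0.04      ]
(320, 228) [0.56016376 0.05555484 0.04      ]
(365, 222) [ 0.56999559 -0.0350547   0.04      ]
(430, 229) [ 0.55270741 -0.1641551   0.04      ]
```

View pics/a.png

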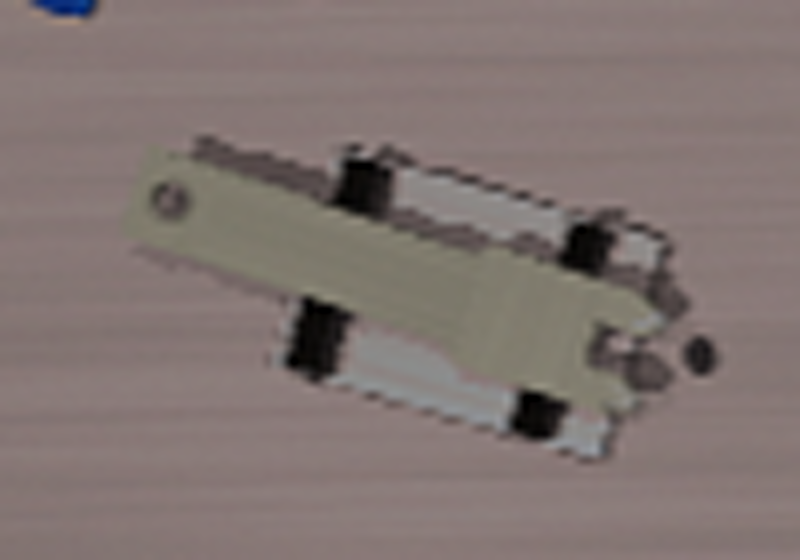

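View pics/b.png

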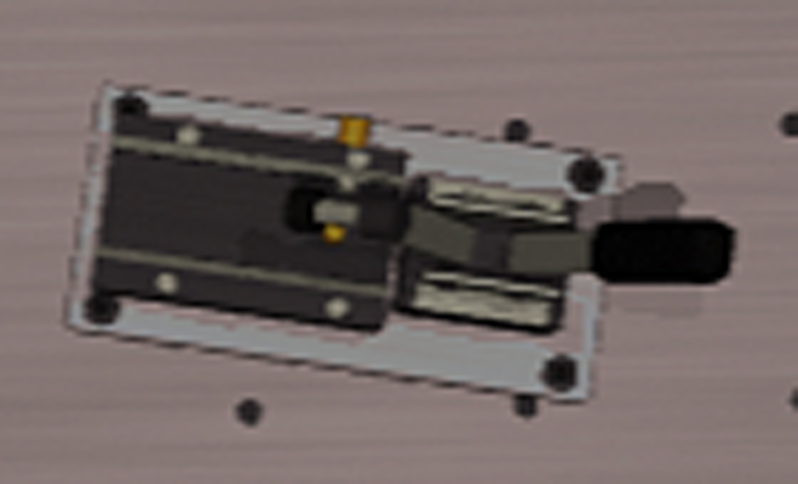

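Run:
```python
from h import *
d=load('top0')
f=lambda p,z,s,o: plane(d,(p[0]/s+o[0]-.5+.5/s,p[1]/s+o[1]-.5+.5/s),z)
B=[f(p,.012,5.7,(305,185)) for p in[(105,87),(68,327),(592,400),(618,155)]]
B=np.array(B);print(B.round(4)); 
ex=(B[2]-B[1]+B[3]-B[0]);print('len',np.linalg.norm(B[2]-B[1]),np.linalg.norm(B[3]-B[0]),np.linalg.norm(B[1]-B[0]));ex/=np.linalg.norm(ex)
print('holder yaw',np.degrees(np.arctan2(ex[1],ex[0])),'org',B.mean(0)-.005*ex)
# blade
hsv=cv2.cvtColor(d['img'],cv2.COLOR_RGB2HSV)
crop=d['img'][215:285,165:265].astype(int)
m=((crop[...,1]-crop[...,2]>12)).astype(np.uint8)
n,l,s,c=cv2.connectedComponentsWithStats(m);k=1+s[1:,4].argmax();print(s[k])
m=(l==k).astype(np.uint8);cn=max(cv2.findContours(m,0,1)[0],key=cv2.contourArea)
P=np.array([plane(d,(p[0][0]+165,p[0][1]+215),.037) for p in cn])[:,:2]
(cx,cy),(w,h),ang=cv2.minAreaRect((P*1000).astype(np.float32));print(cx,cy,w,h,ang)
eye=f((170,200),.037,8,(165,215));root=f((597,345),.037,8,(165,215));print(eye,root,np.degrees(np.arctan2(*(root-eye)[[1,0]])),np.linalg.norm(root-eye))
vis=cv2.resize(m*255,None,fx=5,fy=5);cv2.imwrite('pics/m.png',vis)
```

```text
[[ 0.6205  0.049   0.012 ]
 [ 0.5337  0.0643  0.012 ]
 [ 0.5031 -0.1229  0.012 ]
 [ 0.591  -0.1351  0.012 ]]
len 0.18968551292106856 0.18648451440063743 0.08810729395358587
holder yaw -99.2093878558504 org [ 0.56286993 -0.03123593  0.012     ]
[ 16  18  65  33 733]
523.3732299804688 273.795654296875 133.97561645507812 30.570701599121094 70.38233184814453
[0.54362236 0.3286977  0.037     ] [0.50435417 0.22017813 0.037     ] -109.89283310925754 0.11540575514453445
```

```bash
cat >> h.py <<'E'
from scipy.spatial.transform import Rotation as Ro
def Rt(phi,pitch=0):
    c,s=np.cos(np.radians(phi)),np.sin(np.radians(phi))
    return np.array([[0,c,s],[0,s,-c],[-1,0,0.]])@Ro.from_euler('y',pitch,degrees=True).as_matrix()
def togo(pos,phi=None,R=None):
    s=ctrl.get_state(); Rc=Ro.from_quat(s['tcp_rot']).as_matrix()
    R=Rt(phi) if R is None else R
    sh=Rc.T@(np.array(pos)-s['eef_pos'])/.05
    rv=np.degrees(Ro.from_matrix(Rc.T@R).as_rotvec())
    print('t',round(s['time'],2),'pos',s['eef_pos'].round(4),'shift',sh.round(3),'turn',rv.round(2),'F',s['contact_force'].round(1),'open',round(s['opening'],3),'q',s['qpos'].round(2))
E
python3 - <<'E'
from h import *
s=ctrl.get_state();print(Ro.from_quat(s['tcp_rot']).as_matrix().round(3))
o=np.array([.5234,.2738]);x=np.array([np.cos(np.radians(-109.8)),np.sin(np.radians(-109.8))])
w=o-.05*x;print(w)
togo([*w,.2],-19.8);togo([*w,.2],160.2)
E
```

```text
[[-0.001  0.223  0.975]
 [-0.002  0.975 -0.223]
 [-1.    -0.002 -0.   ]]
[0.5403369  0.32084404]
t 0.15 pos [0.1502 0.6576 0.2412] shift [ 0.831 -4.824  9.107] turn [9.692e+01 8.000e-02 9.000e-02] F [0.3 0.4 0.7] open 1.001 q [ 1.2   0.29  1.58  0.    1.28 -0.15]
t 0.15 pos [0.1502 0.6576 0.2412] shift [ 0.831 -4.824  9.107] turn [-8.308e+01 -9.000e-02  7.000e-02] F [0.3 0.4 0.7] open 1.001 q [ 1.2   0.29  1.58  0.    1.28 -0.15]
```

```bash
cat >> h.py <<'E'
def plan(pos,phi,n,R=None):
    s=ctrl.get_state(); Rc=Ro.from_quat(s['tcp_rot']).as_matrix(); R=Rt(phi) if R is None else R
    rv=Ro.from_matrix(Rc.T@R).as_rotvec(); dp=(np.array(pos)-s['eef_pos'])/n
    for i in range(n):
        Ri=Rc@Ro.from_rotvec(rv*i/n).as_matrix()
        print([(Ri.T@dp/.05).round(2).tolist(),np.degrees(rv/n).round(1).tolist()])
E
python3 - <<'E'
from h import *
plan([.54,.32,.2],-19.8,14)
E
```

```text
[[0.06, -0.35, 0.65], [6.9, 0.0, 0.0]]
[[0.06, -0.26, 0.69], [6.9, 0.0, 0.0]]
[[0.06, -0.18, 0.71], [6.9, 0.0, 0.0]]
[[0.06, -0.09, 0.73], [6.9, 0.0, 0.0]]
[[0.06, -0.0, 0.74], [6.9, 0.0, 0.0]]
[[0.06, 0.08, 0.73], [6.9, 0.0, 0.0]]
[[0.06, 0.17, 0.72], [6.9, 0.0, 0.0]]
[[0.06, 0.26, 0.69], [6.9, 0.0, 0.0]]
[[0.06, 0.34, 0.65], [6.9, 0.0, 0.0]]
[[0.06, 0.42, 0.61], [6.9, 0.0, 0.0]]
[[0.06, 0.49, 0.55], [6.9, 0.0, 0.0]]
[[0.06, 0.55, 0.49], [6.9, 0.0, 0.0]]
[[0.06, 0.6, 0.42], [6.9, 0.0, 0.0]]
[[0.06, 0.65, 0.35], [6.9, 0.0, 0.0]]
```

Call:
{"name": "drive_tool", "arguments": {
  "series": [
    [[0.06,-0.35,0.65],[6.9,0,0]],
    [[0.06,-0.26,0.69],[6.9,0,0]],
    [[0.06,-0.18,0.71],[6.9,0,0]],
    [[0.06,-0.09,0.73],[6.9,0,0]],
    [[0.06,0,0.74],[6.9,0,0]]
  ],
  "grip": 1,
  "newtons": 40
}}

```text
time: 0.65
eef_pos: [0.2887, 0.5347, 0.2236]
tcp_rot: [0.287, 0.646, -0.29, 0.645]
contact_force: [-0.1, 0.3, 0.4]
opening: 0.998
```

Call:
{"name": "drive_tool", "arguments": {
  "series": [
    [[0.06,0.08,0.73],[6.9,0,0]],
    [[0.06,0.17,0.72],[6.9,0,0]],
    [[0.06,0.26,0.69],[6.9,0,0]],
    [[0.06,0.34,0.65],[6.9,0,0]],
    [[0.06,0.42,0.61],[6.9,0,0]]
  ]
}}

```text
time: 1.15
eef_pos: [0.4293, 0.4046, 0.2062]
tcp_rot: [0.472, 0.525, -0.476, 0.525]
contact_force: [0.6, 0.6, -0.1]
opening: 1.0
```

Run:
```python
from h import *
togo([.54,.32,.2],-19.8)
plan([.54,.32,.2],-19.8,5)
```

```text
t 1.15 pos [0.4293 0.4046 0.2062] shift [0.122 2.031 1.908] turn [25.65  0.28  0.23] F [ 0.6  0.6 -0.1] open 1.0 q [ 0.58  0.14  1.82 -0.    1.19  0.48]
[[0.02, 0.41, 0.38], [5.1, 0.1, 0.0]]
[[0.02, 0.44, 0.34], [5.1, 0.1, 0.0]]
[[0.02, 0.47, 0.3], [5.1, 0.1, 0.0]]
[[0.02, 0.49, 0.26], [5.1, 0.1, 0.0]]
[[0.02, 0.51, 0.22], [5.1, 0.1, 0.0]]
```

Call:
{"name": "drive_tool", "arguments": {
  "series": [
    [[0.02,0.41,0.38],[5.2,0,0]],
    [[0.02,0.44,0.34],[5.2,0,0]],
    [[0.02,0.47,0.3],[5.2,0,0]],
    [[0.02,0.49,0.26],[5.2,0,0]],
    [[0.02,0.51,0.22],[5.2,0,0]]
  ]
}}

```text
time: 1.65
eef_pos: [0.5427, 0.3126, 0.1983]
tcp_rot: [-0.581, -0.398, 0.588, -0.398]
contact_force: [-0.2, 0.1, 0.1]
opening: 0.997
```

Run:
```python
from h import *
togo([.54,.32,.2],-19.8)
d=snap('wrist','w1')
```

```text
t 1.65 pos [0.5427 0.3126 0.1983] shift [-0.035 -0.104 -0.118] turn [-1.66  0.5   0.32] F [-0.2  0.1  0.1] open 0.997 q [ 0.36  0.22  1.73 -0.    1.19  0.74]
```

View pics/w1.png

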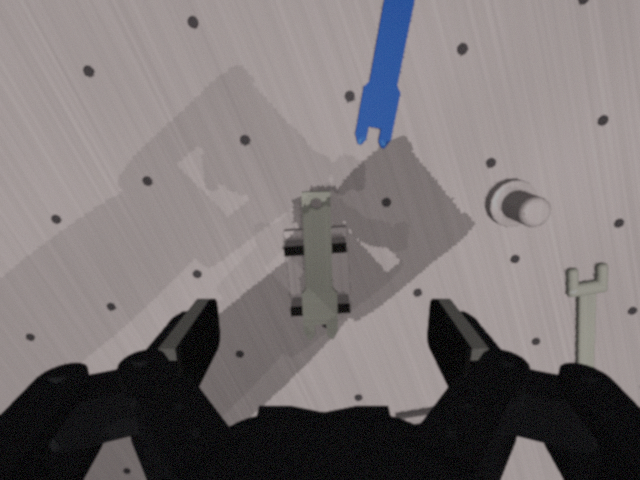

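The wrist view shows the blade's plain end at about (317,193), its notched end at about (322,335) partly in shadow, and black ribs at y≈245 and 310. I'll measure from this view.

Run:
```python
from h import *
d=load('w1'); im=d['img'][:,:,::-1]
cv2.imwrite('pics/c.png',cv2.resize(im[180:350,250:390],None,fx=3.5,fy=3.5,interpolation=cv2.INTER_CUBIC))
for p in [(.5436,.3287,.037),(.5044,.2202,.037)]: print(proj(d,p))
```

```text
[318.0512705  203.74055776]
[321.89928601 325.48674232]
```

View pics/c.png

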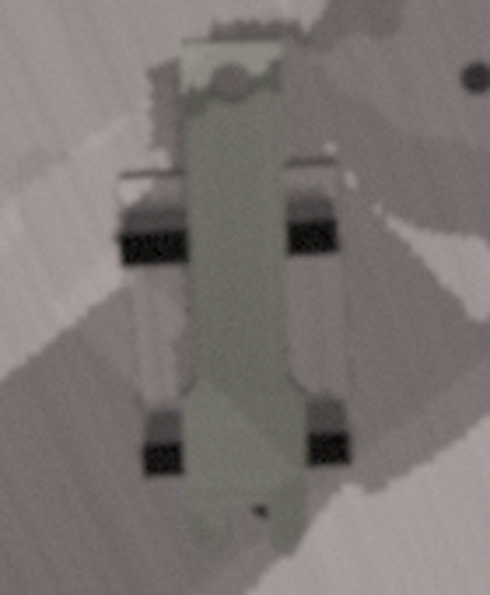

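Run:
```python
from h import *
d=load('w1'); z=.037
g=lambda p:plane(d,(p[0]/3.5+250-.36,p[1]/3.5+180-.36),z)
L=g((182,42));Rr=g((281,42));l=g((189,375));r=g((287,375))
print(np.linalg.norm(L-Rr),np.linalg.norm(l-r))
a=(L+Rr)/2;b=(l+r)/2;u=(b-a)/np.linalg.norm(b-a);print('end',a,'yaw',np.degrees(np.arctan2(u[1],u[0])),'dist',np.linalg.norm(b-a))
print('waist',a+.02*u,'centre',a+.07*u)
print('root',g((245,492)),np.linalg.norm(g((245,492))-a), 'eye',g((231,82)))
togo([*(a+.02*u)[:2],.0265],np.degrees(np.arctan2(u[1],u[0]))+90)
```

```text
0.023464433971740556 0.025221901621287644
end [0.54560311 0.33885493 0.037     ] yaw -110.64298838487123 dist 0.08611362043220643
waist [0.53855223 0.32013903 0.037     ] centre [0.52092504 0.27334926 0.037     ]
root [0.50447093 0.2261141  0.037     ] 0.12000979798426338 eye [0.54192976 0.32996572 0.037     ]
t 1.7 pos [0.5458 0.3097 0.1981] shift [ 3.431 -0.204 -0.174] turn [-1.13  0.56  0.14] F [ 0.4 -1.6  0.2] open 1.003 q [ 0.36  0.23  1.73 -0.01  1.19  0.74]
```

Run:
```python
from h import *
y=np.radians(-110.2);u=np.array([np.cos(y),np.sin(y)]);w=np.array([.522,.2735])-.052*u;print(w)
plan([*w,.075],-20.2,5)
```

```text
[0.53995551 0.32230164]
[[0.49, -0.04, -0.04], [-0.3, 0.1, 0.0]]
[[0.49, -0.04, -0.04], [-0.3, 0.1, 0.0]]
[[0.49, -0.04, -0.04], [-0.3, 0.1, 0.0]]
[[0.49, -0.04, -0.04], [-0.3, 0.1, 0.0]]
[[0.49, -0.04, -0.04], [-0.3, 0.1, 0.0]]
```

Call:
{"name": "drive_tool", "arguments": {
  "series": [
    [[0.49,-0.04,-0.05],[-0.3,0.1,0]],
    [[0.49,-0.04,-0.05],[-0.3,0.1,0]],
    [[0.49,-0.04,-0.05],[-0.3,0.1,0]],
    [[0.49,-0.04,-0.05],[-0.3,0.1,0]],
    [[0.3,-0.04,-0.05],[-0.3,0.1,0]]
  ]
}}

```text
time: 2.2
eef_pos: [0.5444, 0.3231, 0.084]
tcp_rot: [0.582, 0.403, -0.579, 0.403]
contact_force: [-0.4, 0.6, -0.2]
opening: 0.995
```

Run:
```python
from h import *
plan([.53996,.3223,.029],-20.2,3)
togo([.53996,.3223,.029],-20.2)
snap('wrist','w2')
```

```text
[[0.37, -0.03, 0.02], [-0.1, -0.1, -0.0]]
[[0.37, -0.03, 0.02], [-0.1, -0.1, -0.0]]
[[0.37, -0.03, 0.02], [-0.1, -0.1, -0.0]]
t 2.2 pos [0.5444 0.3231 0.084 ] shift [ 1.099 -0.081  0.05 ] turn [-0.25 -0.19 -0.14] F [-0.4  0.6 -0.2] open 0.995 q [0.38 0.36 1.79 0.   0.98 0.73]
```

View pics/w2.png

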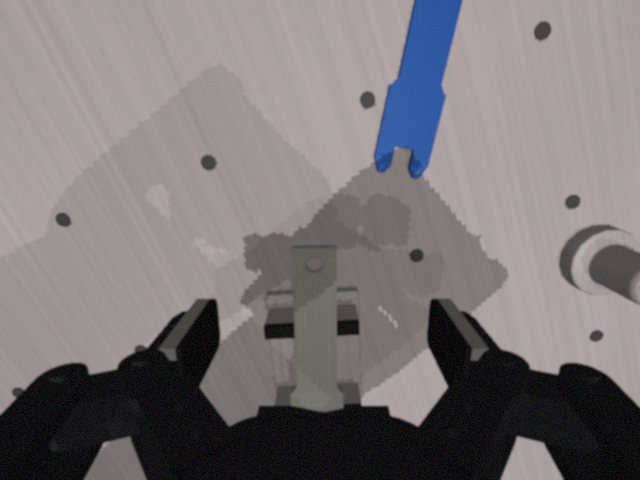

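The blade is nearly centred between the fingers, with its plain end at (314,247) and its eye at (314,264).

Run:
```python
from h import *
d=load('w2')
a=plane(d,(314,247),.037);b=plane(d,(316.5,380),.037);e=plane(d,(314.5,264),.037)
print(a,e,b,np.degrees(np.arctan2(*(b-a)[[1,0]])))
u=(b-a)/np.linalg.norm(b-a); w=a+.018*u; print(w)
togo([w[0],w[1],.029],-20.2)
```

```text
[0.54563365 0.33927569 0.037     ] [0.54247844 0.33022155 0.037     ] [0.51747562 0.26102975 0.037     ] -109.79206271852773
[0.53953871 0.32233899 0.037     ]
t 2.25 pos [0.5429 0.3229 0.0815] shift [ 1.05  -0.058  0.034] turn [-0.23 -0.05  0.04] F [-1.9 -0.4 -2.4] open 1.002 q [0.38 0.37 1.79 0.   0.98 0.73]
```

Consistent with the earlier estimate. I'll descend and close.

Call:
{"name": "drive_tool", "arguments": {
  "series": [
    [[0.36,-0.03,0.02],[0,0,0]],
    [[0.36,-0.02,0.01],[0,0,0]],
    [[0.3,-0.02,0],[0,0,0]],
    [[0,0,0],[0,0,0]]
  ]
}}

```text
time: 2.65
eef_pos: [0.5395, 0.3238, 0.03]
tcp_rot: [0.581, 0.404, -0.58, 0.404]
contact_force: [0.1, 0.0, -0.8]
opening: 0.999
```

Run:
```python
from h import *
togo([.5395,.3223,.029],-19.9)
```

```text
t 2.65 pos [0.5395 0.3238 0.03  ] shift [0.019 0.011 0.028] turn [-0.43 -0.1  -0.02] F [ 0.1  0.  -0.8] open 0.999 q [0.38 0.43 1.81 0.   0.89 0.73]
```

Call:
{"name": "drive_tool", "arguments": {
  "series": [
    [[0,0,0.03],[0,0,0]],
    [[0,0,0],[0,0,0]],
    [[0,0,0],[0,0,0]],
    [[0,0,0],[0,0,0]],
    [[0,0,0],[0,0,0]]
  ],
  "grip": -1,
  "newtons": 60
}}

```text
time: 3.15
eef_pos: [0.5416, 0.3234, 0.0343]
tcp_rot: [0.583, 0.404, -0.578, 0.404]
contact_force: [-0.1, 0.2, -1.2]
opening: 0.261
```

Call:
{"name": "drive_tool", "arguments": {
  "series": [
    [[0,0,0],[0,0,0]],
    [[0,0,0],[0,0,0]],
    [[0,0,0],[0,0,0]]
  ]
}}

```text
time: 3.45
eef_pos: [0.5416, 0.3234, 0.0344]
tcp_rot: [0.583, 0.404, -0.577, 0.404]
contact_force: [0.1, -0.3, -0.1]
opening: 0.258
```

Gripped, at an opening of about 22 mm. I'll lift.

Call:
{"name": "drive_tool", "arguments": {
  "series": [
    [[-0.3,0,0],[0,0,0]],
    [[-0.4,0,0],[0,0,0]],
    [[-0.4,0,0],[0,0,0]],
    [[-0.3,0,0],[0,0,0]],
    [[0,0,0],[0,0,0]]
  ]
}}

```text
time: 3.95
eef_pos: [0.5405, 0.323, 0.1085]
tcp_rot: [0.583, 0.404, -0.578, 0.404]
contact_force: [0.0, 0.7, -0.8]
opening: 0.256
```

Run:
```python
from h import *
togo([.5395,.3223,.1],-19.9)
snap('wrist','w3');snap('scene','s3');snap('top','t3')
d=load('s3')['img'][:,:,::-1];cv2.imwrite('pics/s3c.png',cv2.resize(d[160:330,230:510],None,fx=2.8,fy=2.8,interpolation=cv2.INTER_CUBIC))
```

```text
t 3.95 pos [0.5405 0.323  0.1085] shift [ 0.17  -0.015  0.022] turn [-0.44 -0.34 -0.24] F [ 0.   0.7 -0.8] open 0.256 q [0.38 0.32 1.79 0.   1.02 0.73]
```

View pics/w3.png

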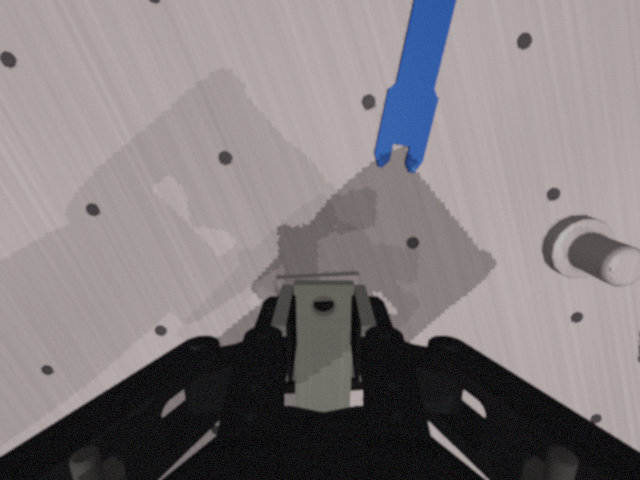

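View pics/s3c.png

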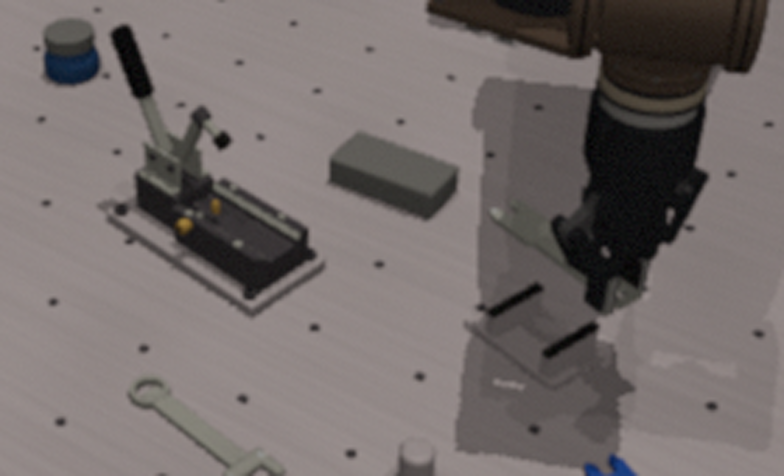

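View pics/t3.png

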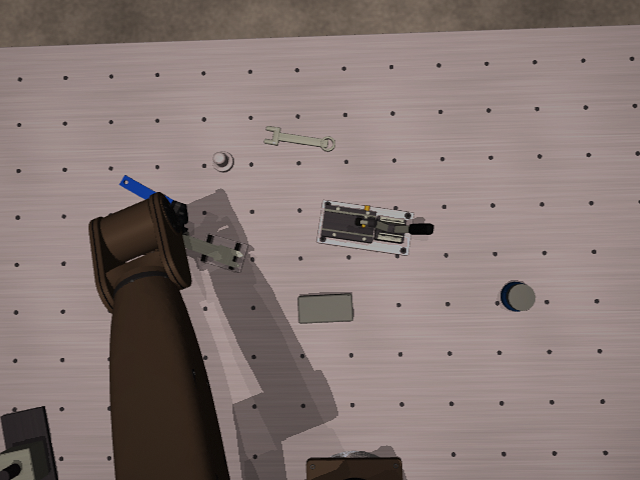

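```bash
python3 - <<'E'
from h import *
s=ctrl.get_state();R=Ro.from_quat(s['tcp_rot']).as_matrix();p=np.array([.5405,.323,.1085])
print(R.round(3))
for bx,by,lab in [(-70,12,'endL'),(-70,-12,'endR'),(22,16,'sh'),(70,12,'tip'),(70,-12,'tip'),(66,-16,'c'),(54,0,'root')]:
  for dz in(2.5,):
    for pit in(0,-5,-10):
        u=R[:,2]*np.cos(np.radians(pit))-R[:,0]*np.sin(np.radians(pit)); n=-R[:,0]
        X=p+u*(bx+53.6)/1000+R[:,1]*by/1000+n*dz/1000
        q=proj(load('s3'),X);print(lab,pit,'wrist',proj(load('w3'),X).round(0),'scene',q.round(0),'crop',((q-[230,160])*2.8).round(0),'top',proj(load('t3'),X).round(1))
E
python3 - <<'E'
import cv2
a=cv2.imread('pics/s3.png')[215:285,395:470];cv2.imwrite('pics/s3d.png',cv2.resize(a,None,fx=8,fy=8,interpolation=cv2.INTER_CUBIC))
a=cv2.imread('pics/t3.png')[215:285,165:265];cv2.imwrite('pics/t3d.png',cv2.resize(a,None,fx=8,fy=8,interpolation=cv2.INTER_CUBIC))
E
```

```text
[[-0.     0.938 -0.348]
 [ 0.002 -0.348 -0.938]
 [-1.    -0.001 -0.002]]
endL 0 wrist [353. 283.] scene [451. 269.] crop [619. 306.] top [172.6 230.2]
endL -5 wrist [353. 285.] scene [451. 269.] crop [619. 304.] top [172.4 230.1]
endL -10 wrist [354. 287.] scene [451. 268.] crop [619. 303.] top [172.3 230.1]
endR 0 wrist [292. 283.] scene [460. 265.] crop [643. 293.] top [168.3 242.1]
endR -5 wrist [292. 285.] scene [460. 264.] crop [643. 292.] top [168.1 242.1]
endR -10 wrist [292. 287.] scene [460. 264.] crop [643. 290.] top [167.9 242.1]
sh 0 wrist [357. 465.] scene [418. 246.] crop [527. 242.] top [218.4 243.9]
sh -5 wrist [355. 452.] scene [418. 249.] crop [526. 249.] top [219. 244.]
sh -10 wrist [354. 440.] scene [418. 252.] crop [526. 256.] top [219.3 244. ]
tip 0 wrist [346. 539.] scene [405. 235.] crop [489. 209.] top [241.4 254.1]
tip -5 wrist [345. 516.] scene [404. 239.] crop [488. 220.] top [242.1 254.2]
tip -10 wrist [344. 495.] scene [404. 243.] crop [488. 232.] top [242.4 254.2]
tip 0 wrist [299. 539.] scene [413. 231.] crop [512. 198.] top [237.2 266.2]
tip -5 wrist [300. 516.] scene [413. 235.] crop [511. 209.] top [237.9 266.1]
tip -10 wrist [301. 495.] scene [413. 239.] crop [511. 221.] top [238.2 266. ]
c 0 wrist [291. 533.] scene [415. 231.] crop [519. 199.] top [234.5 267.5]
c -5 wrist [292. 512.] scene [415. 235.] crop [518. 210.] top [235.2 267.4]
c -10 wrist [294. 491.] scene [415. 239.] crop [518. 221.] top [235.5 267.3]
root 0 wrist [322. 516.] scene [414. 236.] crop [514. 214.] top [231.4 257.4]
root -5 wrist [322. 496.] scene [413. 240.] crop [514. 223.] top [232.1 257.4]
root -10 wrist [322. 478.] scene [413. 243.] crop [514. 234.] top [232.4 257.4]
```

View pics/s3d.png

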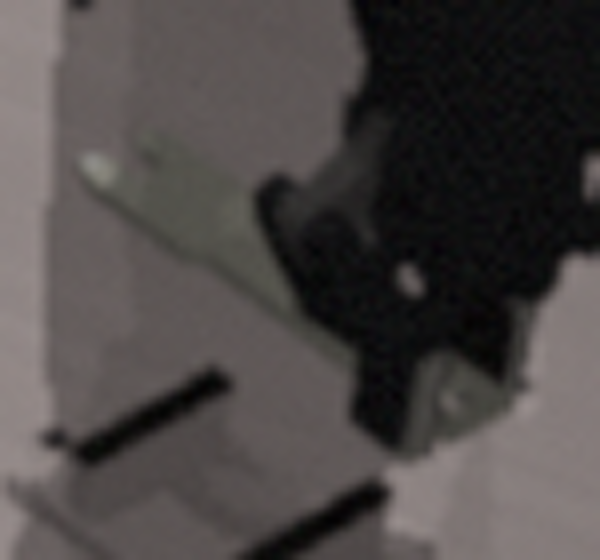

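View pics/t3d.png

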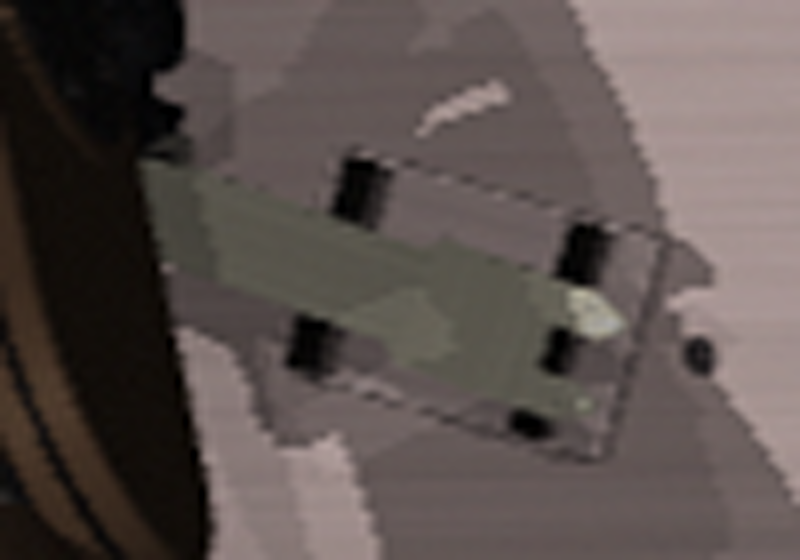

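Run:
```python
from h import *
d=load('top0'); g=lambda p,z:plane(d,(p[0]/5.7+305-.41,p[1]/5.7+185-.41),z)[:2]
yaw=lambda a,b:np.degrees(np.arctan2(*(b-a)[::-1]))
for n,a,b,z in [('rail+ ',(112,140),(400,182),.049),('rail- ',(95,250),(390,292),.049),('blk+',(118,120),(405,152),.049),('blk-',(93,295),(380,330),.049),('base+',(105,87),(618,155),.012),('base-',(68,327),(592,400),.012)]:
    A,B=g(a,z),g(b,z); print(n,A.round(4),B.round(4),yaw(A,B).round(2))
print('pin',g((334,232),.0495),'plunger',g((353,130),.0425))
```

```text
rail+  [0.597  0.0459] [ 0.5797 -0.0544] -99.82
rail-  [0.5585 0.0528] [ 0.5413 -0.0498] -99.54
blk+ [0.6041 0.0437] [ 0.5902 -0.0564] -97.9
blk- [0.5427 0.0538] [ 0.5281 -0.0459] -98.35
base+ [0.6205 0.049 ] [ 0.591  -0.1351] -99.11
base- [0.5337 0.0643] [ 0.5031 -0.1229] -99.3
pin [ 0.56269796 -0.03085726] plunger [ 0.59909722 -0.03880371]
```

```bash
cat >> h.py <<'E'
HO=np.array([.5628,-.0310]);HY=-99.2
ex=np.array([np.cos(np.radians(HY)),np.sin(np.radians(HY))]);ey=np.array([-ex[1],ex[0]])
def H(x,y,z): return [*(HO+ex*x/1000+ey*y/1000),z/1000]
def inH(p): d=np.array(p)[:2]-HO; return np.array([d@ex,d@ey,p[2]])*1000
E
python3 - <<'E'
from h import *
print(H(-171.6,.5,90));togo(H(-171.6,.5,80),HY+90)
plan(H(-171.6,.5,80),HY+90,6)
E
```

```text
[np.float64(0.5907291799404554), np.float64(0.1383126424926788), 0.09]
t 4.1 pos [0.5384 0.3222 0.1046] shift [0.486 2.259 3.085] turn [-11.14  -0.09   0.03] F [-0.7  0.4 -1.9] open 0.262 q [0.38 0.33 1.8  0.   1.02 0.73]
[[0.08, 0.38, 0.51], [-1.9, -0.0, 0.0]]
[[0.08, 0.36, 0.53], [-1.9, -0.0, 0.0]]
[[0.08, 0.34, 0.54], [-1.9, -0.0, 0.0]]
[[0.08, 0.32, 0.55], [-1.9, -0.0, 0.0]]
[[0.08, 0.31, 0.56], [-1.9, -0.0, 0.0]]
[[0.08, 0.29, 0.57], [-1.9, -0.0, 0.0]]
```

Call:
{"name": "drive_tool", "arguments": {
  "series": [
    [[0.04,0.38,0.51],[-1.9,0,0]],
    [[0.04,0.36,0.53],[-1.9,0,0]],
    [[0.04,0.34,0.54],[-1.9,0,0]],
    [[0.04,0.32,0.55],[-1.9,0,0]],
    [[0.04,0.31,0.5],[-1.9,0,0]]
  ]
}}

```text
time: 4.6
eef_pos: [0.5788, 0.1701, 0.0867]
tcp_rot: [-0.539, -0.457, 0.545, -0.451]
contact_force: [1.2, -0.5, -2.7]
opening: 0.26
```

Call:
{"name": "drive_tool", "arguments": {
  "series": [
    [[0.04,0.15,0.3],[-1.4,0,0]],
    [[0,0,0],[0,0,0]]
  ]
}}

```text
time: 4.8
eef_pos: [0.5826, 0.1497, 0.081]
tcp_rot: [-0.532, -0.464, 0.542, -0.456]
contact_force: [0.2, -0.3, -2.2]
opening: 0.262
```

Run:
```python
from h import *
togo(H(-171.6,.5,80),HY+90); print(inH(ctrl.get_state()['eef_pos']))
```

```text
t 4.8 pos [0.5826 0.1497 0.081 ] shift [0.018 0.195 0.2  ] turn [0.35 0.19 1.02] F [ 0.2 -0.3 -2.2] open 0.262 q [0.08 0.32 1.86 0.   0.98 0.24]
[-181.53478326   -9.31519076   81.04079044]
```

Call:
{"name": "drive_tool", "arguments": {
  "series": [
    [[0,0.1,0.1],[0.2,0.1,0.5]],
    [[0,0.08,0.08],[0.1,0.1,0.4]],
    [[0,0,0],[0,0,0]]
  ]
}}

```text
time: 5.1
eef_pos: [0.5887, 0.1399, 0.0784]
tcp_rot: [-0.537, -0.46, 0.54, -0.457]
contact_force: [0.0, 1.1, -0.5]
opening: 0.257
```

Run:
```python
from h import *
togo(H(-171.6,.5,80),HY+90); print(inH(ctrl.get_state()['eef_pos']))
s=ctrl.get_state();np.savez('pics/st.npz',p=s['eef_pos'],q=s['tcp_rot'])
snap('scene','s4');snap('top','t4')
d=load('s4')['img'][:,:,::-1];cv2.imwrite('pics/s4c.png',cv2.resize(d[190:290,250:390],None,fx=5.7,fy=5.7,interpolation=cv2.INTER_CUBIC))
d=load('t4')['img'][:,:,::-1];cv2.imwrite('pics/t4c.png',cv2.resize(d[185:270,245:385],None,fx=5.7,fy=5.7,interpolation=cv2.INTER_CUBIC))
```

```text
t 5.1 pos [0.5887 0.1399 0.0784] shift [-0.031  0.045  0.024] turn [-0.01 -0.    0.32] F [ 0.   1.1 -0.5] open 0.257 q [0.07 0.32 1.86 0.   0.97 0.23]
[-172.82211764   -1.7708034    78.43828969]
```

View pics/s4c.png

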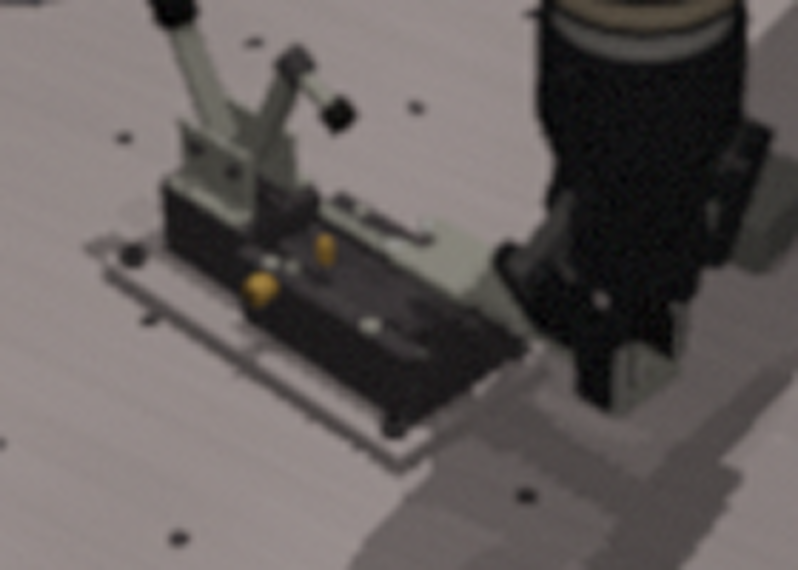

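View pics/t4c.png

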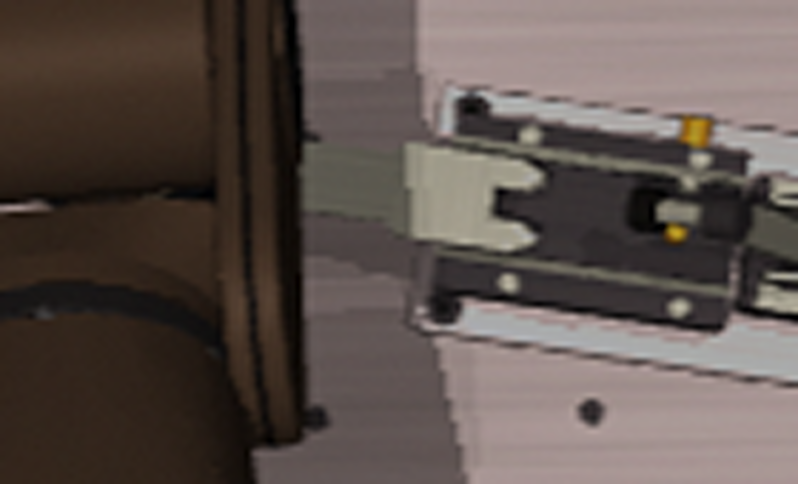

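Run:
```python
from h import *
d=load('t4')
for z in(.081,):
  for p in [(497,202),(543,172),(537,243),(405,143),(407,238),(520,157),(508,250)]:
    print(p,inH(plane(d,(p[0]/5.7+245-.41,p[1]/5.7+185-.41),z)).round(1))
d=load('s4')
g=lambda p:(p[0]/5.7+250-.41,p[1]/5.7+190-.41)
for p,z in[((325,238),.050),((432,238),.081)]: print('scene',inH(plane(d,g(p),z)).round(1))
togo(H(-171.6,.5,80),HY+90)
```

```text
(497, 202) [-62.6  -0.9  81. ]
(543, 172) [-48.5  11.4  81. ]
(537, 243) [-47.2 -12.9  81. ]
(405, 143) [-96.5  14.9  81. ]
(407, 238) [-91.3 -17.2  81. ]
(520, 157) [-56.9  15.4  81. ]
(508, 250) [-56.7 -16.6  81. ]
scene [ 1.7 -3.5 50. ]
scene [-60.5  -6.2  81. ]
t 5.2 pos [0.5885 0.1403 0.0786] shift [-0.028  0.05   0.033] turn [ 0.03 -0.01  0.33] F [-0.9 -0.4 -1.4] open 0.26 q [0.07 0.32 1.86 0.   0.97 0.23]
```

Call:
{"name": "drive_tool", "arguments": {
  "series": [
    [[0.25,0.03,0],[0,0,0.2]],
    [[0.25,0.02,0],[0,0,0.2]],
    [[0.1,0,0],[0,0,0]],
    [[0,0,0],[0,0,0]]
  ]
}}

```text
time: 5.6
eef_pos: [0.5904, 0.1416, 0.0458]
tcp_rot: [0.538, 0.459, -0.537, 0.459]
contact_force: [-1.1, 0.4, -2.0]
opening: 0.257
```

Run:
```python
from h import *
togo(H(-171.6,.5,43.5),HY+90); print(inH(ctrl.get_state()['eef_pos']))
```

```text
t 5.6 pos [0.5904 0.1416 0.0458] shift [0.045 0.018 0.064] turn [ 0.16 -0.02 -0.08] F [-1.1  0.4 -2. ] open 0.257 q [ 0.07  0.37  1.86 -0.    0.91  0.23]
[-174.8163008    -0.40248541   45.75931479]
```

Call:
{"name": "drive_tool", "arguments": {
  "series": [
    [[0.03,0.01,0],[0,0,0]],
    [[0.02,0,0],[0,0,0]],
    [[0,0,0],[0,0,0]]
  ]
}}

```text
time: 5.9
eef_pos: [0.5907, 0.1417, 0.0426]
tcp_rot: [0.538, 0.459, -0.538, 0.459]
contact_force: [0.4, 0.5, -1.4]
opening: 0.254
```

```bash
cat > chk.py <<'E'
from h import *
import sys
F=[]
s=ctrl.get_state(); print(inH(s['eef_pos']).round(2),s['contact_force'].round(1),'Fx(H)',np.dot(s['contact_force'][:2],ex).round(1),s['wrist_torque'].round(2))
togo(H(-114,.5,43),HY+90)
n=sys.argv[1]
snap('scene','s'+n);snap('top','t'+n)
d=load('s'+n)['img'][:,:,::-1];a=cv2.resize(d[190:290,255:355],None,fx=4,fy=5,interpolation=cv2.INTER_CUBIC)
d=load('t'+n)['img'][:,:,::-1];b=cv2.resize(d[190:260,300:400],None,fx=4,fy=4,interpolation=cv2.INTER_CUBIC)
c=np.zeros((500,800,3),np.uint8);c[:,:400]=a;c[:280,400:]=b;cv2.imwrite('pics/v'+n+'.png',c)
s=ctrl.get_state(); print('after',inH(s['eef_pos']).round(2),s['contact_force'].round(1),'Fx(H)',np.dot(s['contact_force'][:2],ex).round(1))
E
python3 chk.py 5
```

```text
[-1.7489e+02 -7.0000e-02  4.2590e+01] [ 0.4  0.5 -1.4] Fx(H) -0.6 [0.04 0.04 0.01]
t 5.9 pos [0.5907 0.1417 0.0426] shift [-0.008  0.008  1.218] turn [ 0.16 -0.   -0.03] F [ 0.4  0.5 -1.4] open 0.254 q [ 0.07  0.38  1.86 -0.    0.9   0.23]
after [-1.7494e+02  9.0000e-02  4.2850e+01] [-0.4  0.6 -1. ] Fx(H) -0.5
```

View pics/v5.png

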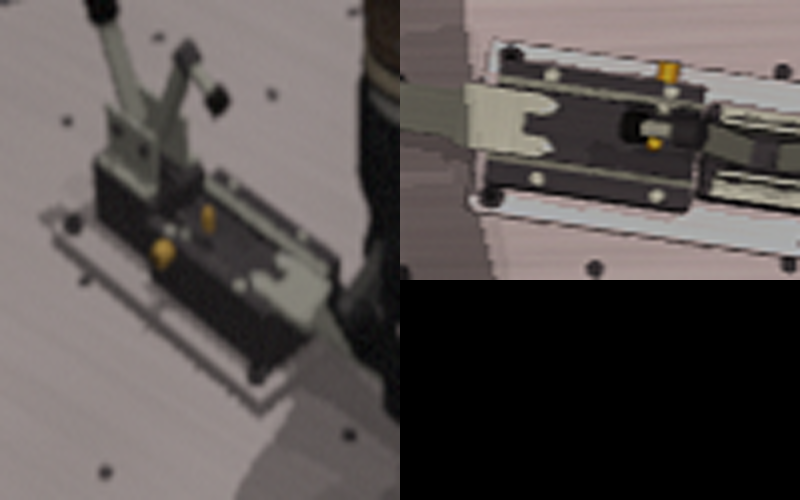

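Call:
{"name": "drive_tool", "arguments": {
  "series": [
    [[0,0,0.2],[0,0,0]],
    [[0,0,0.2],[0,0,0]],
    [[0,0,0.2],[0,0,0]],
    [[0,0,0.15],[0,0,0]],
    [[0,0,0],[0,0,0]]
  ]
}}

```text
time: 6.5
eef_pos: [0.585, 0.1006, 0.0439]
tcp_rot: [0.539, 0.458, -0.537, 0.46]
contact_force: [-0.3, 0.1, -2.3]
opening: 0.255
```

```bash
python3 chk.py 6
```

```text
[-133.5     0.88   43.9 ] [-0.3  0.1 -2.3] Fx(H) -0.1 [ 0.1  -0.02 -0.01]
t 6.5 pos [0.585  0.1006 0.0439] shift [ 0.018 -0.008  0.39 ] turn [ 0.13 -0.   -0.16] F [-0.3  0.1 -2.3] open 0.255 q [-0.    0.35  1.9  -0.    0.89  0.16]
after [-134.37    0.94   43.98] [ 0.6  0.1 -1.4] Fx(H) -0.2
```

View pics/v6.png

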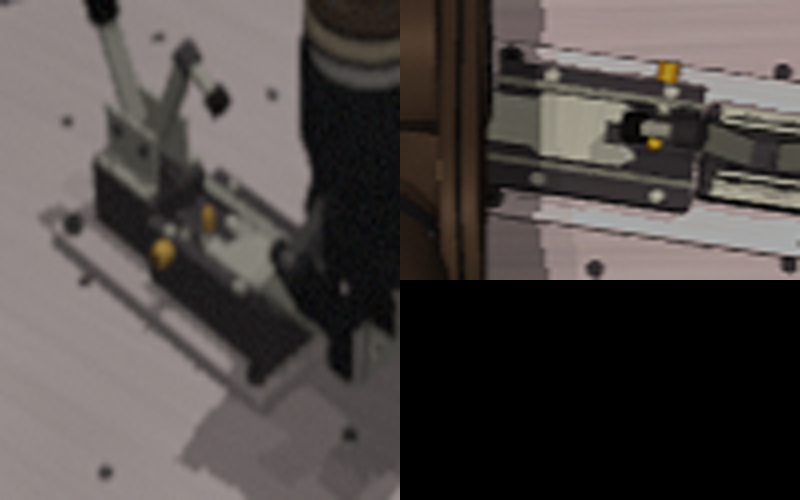

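Run:
```python
from h import *
d=load('t6');im=d['img'][:,:,::-1]
cv2.imwrite('pics/z6.png',cv2.resize(im[200:250,320:386],None,fx=12,fy=12,interpolation=cv2.INTER_CUBIC))
d=load('s6');im=d['img'][:,:,::-1]
cv2.imwrite('pics/y6.png',cv2.resize(im[215:265,280:346],None,fx=12,fy=12,interpolation=cv2.INTER_CUBIC))
```

```text
(no output)
```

View pics/z6.png

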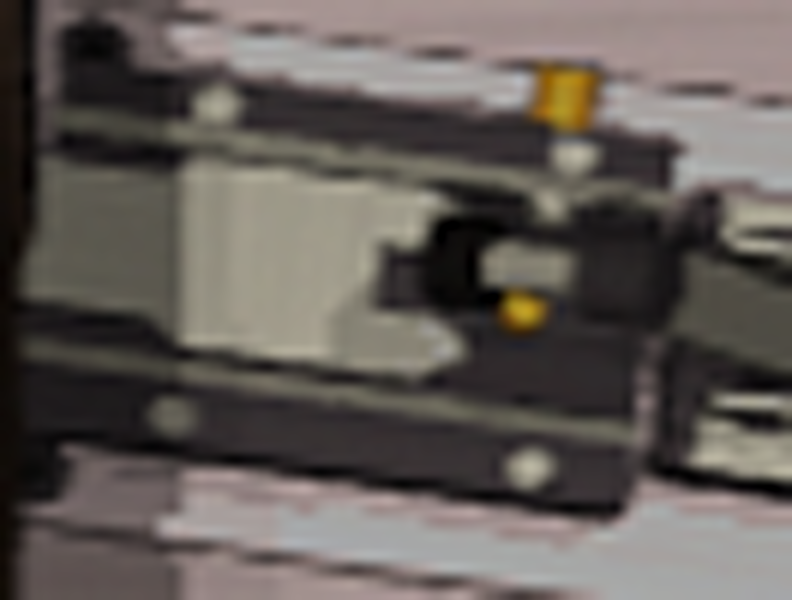

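View pics/y6.png

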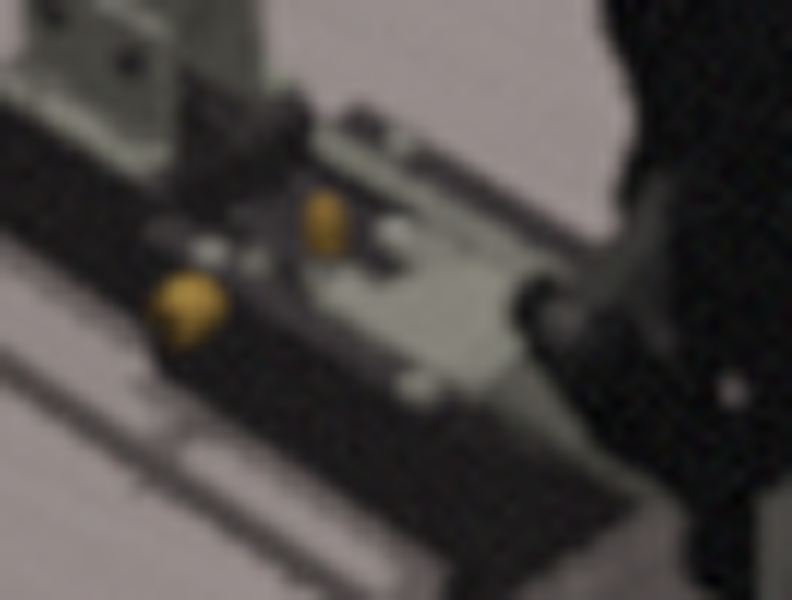

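Run:
```python
from h import *
d=load('t6')
g=lambda p,z:inH(plane(d,(p[0]/12+320-.46,p[1]/12+200-.46),z)).round(1)
print('root',g((383,248),.0455),g((383,303),.0455),'edges',g((350,184),.0455),g((350,373),.0455),'pin',g((524,312),.05),'rail in',g((350,172),.045),g((350,379),.045))
print(g((524,328),.050))
```

```text
root [-24.6   7.2  45.5] [-23.3  -1.9  45.5] edges [-31.4  17.   45.5] [-27.2 -14.3  45.5] pin [-0.  -0.7 50. ] rail in [-31.7  19.1  45. ] [-27.1 -15.2  45. ]
[ 0.3 -3.3 50. ]
```

Call:
{"name": "drive_tool", "arguments": {
  "series": [
    [[0.03,-0.03,0.06],[0,0,-0.1]],
    [[0.01,0,0.06],[0,0,0]],
    [[0,0,0],[0,0,0]]
  ]
}}

```text
time: 6.9
eef_pos: [0.5829, 0.096, 0.0421]
tcp_rot: [0.538, 0.459, -0.537, 0.46]
contact_force: [-0.2, -0.1, -0.4]
opening: 0.258
```

```bash
python3 chk.py 7;  python3 - <<'E'
from h import *
d=load('t7');im=d['img'][:,:,::-1]
cv2.imwrite('pics/z7.png',cv2.resize(im[200:250,320:386],None,fx=12,fy=12,interpolation=cv2.INTER_CUBIC))
E
```

```text
[-128.54   -0.43   42.15] [-0.2 -0.1 -0.4] Fx(H) 0.2 [-0.06  0.    0.03]
t 6.9 pos [0.5829 0.096  0.0421] shift [-0.017  0.017  0.291] turn [ 0.22 -0.04 -0.11] F [-0.2 -0.1 -0.4] open 0.258 q [-0.01  0.35  1.91  0.    0.89  0.15]
after [-128.72   -0.46   42.13] [-0.5 -0.3 -0.7] Fx(H) 0.3
```

View pics/z7.png

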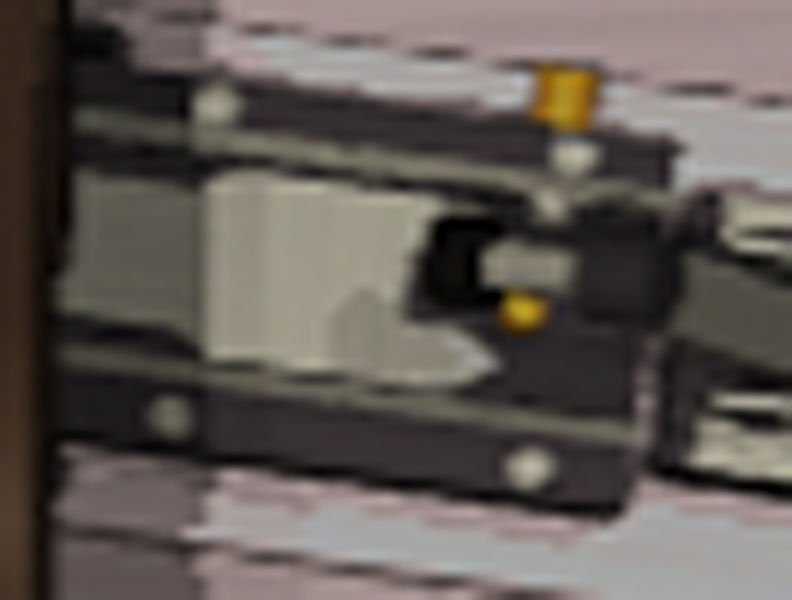

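Call:
{"name": "drive_tool", "arguments": {
  "series": [
    [[0,0,0.05],[0,0,0]],
    [[0,0,0.03],[0,0,0]]
  ]
}}

```text
time: 7.2
eef_pos: [0.5824, 0.0925, 0.0422]
tcp_rot: [0.538, 0.459, -0.537, 0.46]
contact_force: [-0.1, 1.2, -1.7]
opening: 0.26
```

Call:
{"name": "drive_tool", "arguments": {
  "series": [
    [[0,0,0.04],[0,0,0]]
  ]
}}

```text
time: 7.3
eef_pos: [0.5821, 0.0905, 0.0422]
tcp_rot: [0.538, 0.459, -0.537, 0.46]
contact_force: [-0.6, 0.2, -1.9]
opening: 0.259
```

Call:
{"name": "drive_tool", "arguments": {
  "series": [
    [[0,0,0.04],[0,0,0]]
  ]
}}

```text
time: 7.4
eef_pos: [0.5815, 0.0888, 0.0421]
tcp_rot: [0.538, 0.459, -0.537, 0.459]
contact_force: [-0.3, 2.8, -0.9]
opening: 0.261
```

Run:
```python
from h import *
s=ctrl.get_state(); print(inH(s['eef_pos']).round(2),s['contact_force'].round(1),np.dot(s['contact_force'][:2],ex).round(1),np.dot(s['contact_force'][:2],ey).round(1))
```

```text
[-121.23   -0.66   42.11] [-0.3  2.8 -0.9] -2.7 -0.7
```

Call:
{"name": "drive_tool", "arguments": {
  "series": [
    [[0,0,0.05],[0,0,0]]
  ]
}}

```text
time: 7.5
eef_pos: [0.581, 0.0869, 0.0421]
tcp_rot: [0.539, 0.46, -0.537, 0.458]
contact_force: [-0.3, 5.2, -0.1]
opening: 0.257
```

Call:
{"name": "drive_tool", "arguments": {
  "series": [
    [[0,0,0.05],[0,0,0]]
  ]
}}

```text
time: 7.6
eef_pos: [0.5806, 0.0854, 0.0422]
tcp_rot: [0.54, 0.46, -0.536, 0.458]
contact_force: [0.3, 6.8, -1.3]
opening: 0.259
```

Call:
{"name": "drive_tool", "arguments": {
  "series": [
    [[0,0,0.05],[0,0,0]]
  ]
}}

```text
time: 7.7
eef_pos: [0.5805, 0.084, 0.0424]
tcp_rot: [0.541, 0.46, -0.535, 0.457]
contact_force: [0.4, 4.8, -1.8]
opening: 0.262
```

Call:
{"name": "drive_tool", "arguments": {
  "series": [
    [[0,0,0.05],[0,0,0]]
  ]
}}

```text
time: 7.8
eef_pos: [0.5803, 0.0825, 0.0427]
tcp_rot: [0.542, 0.46, -0.535, 0.457]
contact_force: [-0.4, 5.5, -1.1]
opening: 0.262
```

```bash
python3 chk.py 8;  python3 - <<'E'
from h import *
d=load('t8');im=d['img'][:,:,::-1]
a=cv2.resize(im[200:250,335:385],None,fx=8,fy=8,interpolation=cv2.INTER_CUBIC)
d=load('s8');im=d['img'][:,:,::-1]
b=cv2.resize(im[210:260,280:330],None,fx=8,fy=8,interpolation=cv2.INTER_CUBIC)
cv2.imwrite('pics/z8.png',np.hstack([a,b]))
E
```

```text
[-114.84   -0.84   42.66] [-0.4  5.5 -1.1] Fx(H) -5.4 [ 0.67 -0.06 -0.09]
t 7.8 pos [0.5803 0.0825 0.0427] shift [-0.007  0.027  0.017] turn [ 0.03 -0.64 -0.14] F [-0.4  5.5 -1.1] open 0.262 q [-0.04  0.33  1.92  0.01  0.88  0.11]
after [-113.99   -0.85   42.58] [-0.5  1.8 -0.7] Fx(H) -1.7
```

View pics/z8.png

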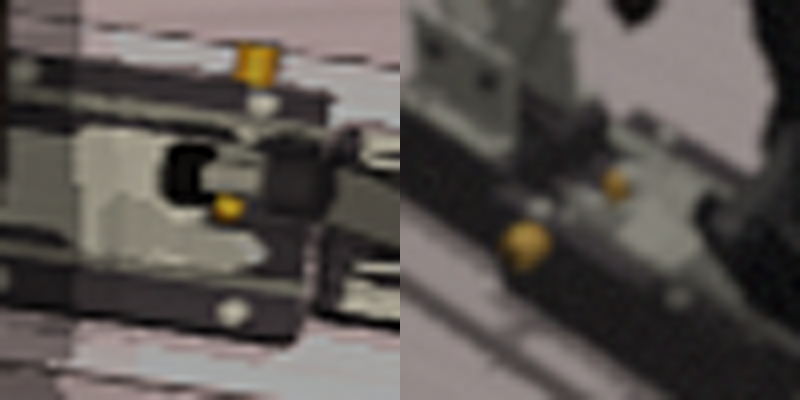

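Call:
{"name": "drive_tool", "arguments": {
  "series": [
    [[0,0,0.05],[0,0,0]]
  ]
}}

```text
time: 8.0
eef_pos: [0.58, 0.0802, 0.0427]
tcp_rot: [0.542, 0.46, -0.535, 0.456]
contact_force: [1.8, 11.0, -0.9]
opening: 0.261
```

Call:
{"name": "drive_tool", "arguments": {
  "series": [
    [[0,0,0.05],[0,0,0]]
  ]
}}

```text
time: 8.1
eef_pos: [0.5803, 0.0799, 0.043]
tcp_rot: [0.545, 0.46, -0.533, 0.455]
contact_force: [1.9, 13.5, -0.2]
opening: 0.262
```

Call:
{"name": "drive_tool", "arguments": {
  "series": [
    [[0,0,0.05],[0,0,0]]
  ]
}}

```text
time: 8.2
eef_pos: [0.5804, 0.0799, 0.0435]
tcp_rot: [0.547, 0.461, -0.532, 0.453]
contact_force: [1.4, 12.2, -0.1]
opening: 0.259
```

Run:
```python
from h import *
s=ctrl.get_state(); print(inH(s['eef_pos']).round(2),s['contact_force'].round(1),np.dot(s['contact_force'][:2],ex).round(1),np.dot(s['contact_force'][:2],ey).round(1))
g=lambda p,z:inH(plane(load('t8'),(p[0]/8+335-.46,p[1]/8+200-.46),z)).round(1)
print(g((265,245),.0455))
```

```text
[-112.28   -0.33   43.45] [ 1.4 12.2 -0.1] -12.3 -0.6
[10.1 -8.2 45.5]
```

Call:
{"name": "drive_tool", "arguments": {
  "series": [
    [[0.01,0,0.04],[0,-0.3,0]],
    [[0.01,0,0.04],[0,-0.3,0]],
    [[0.01,0,0.04],[0,-0.3,0]]
  ]
}}

```text
time: 8.5
eef_pos: [0.5807, 0.0799, 0.043]
tcp_rot: [0.547, 0.458, -0.533, 0.454]
contact_force: [1.0, 10.0, -0.9]
opening: 0.258
```

```bash
python3 chk.py 9;  python3 - <<'E'
from h import *
d=load('t9');im=d['img'][:,:,::-1]
a=cv2.resize(im[200:250,335:385],None,fx=8,fy=8,interpolation=cv2.INTER_CUBIC)
d=load('s9');im=d['img'][:,:,::-1]
b=cv2.resize(im[210:260,280:330],None,fx=8,fy=8,interpolation=cv2.INTER_CUBIC)
cv2.imwrite('pics/z9.png',np.hstack([a,b]))
E
```

```text
[-1.1234e+02 -1.0000e-01  4.2970e+01] [ 1.  10.  -0.9] Fx(H) -10.1 [ 1.57 -0.14  0.02]
t 8.5 pos [0.5807 0.0799 0.043 ] shift [ 0.     0.012 -0.033] turn [-0.45 -1.1  -0.44] F [ 1.  10.  -0.9] open 0.258 q [-0.04  0.33  1.92  0.02  0.88  0.11]
after [-1.1234e+02 -1.1000e-01  4.2960e+01] [ 0.2 10.3 -0.3] Fx(H) -10.2
```

View pics/z9.png

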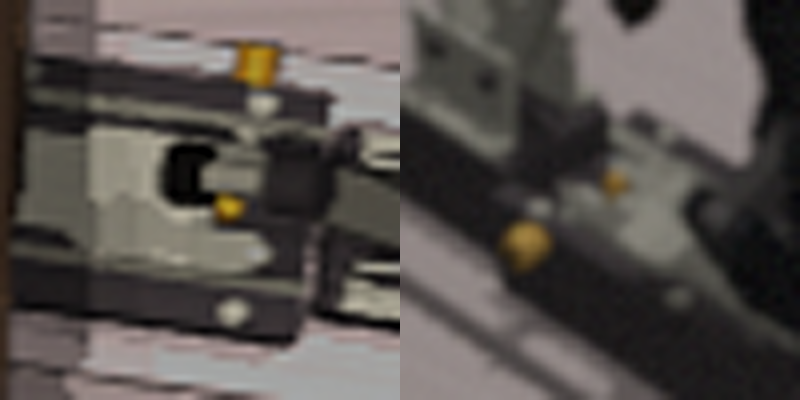

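The blade has stopped on the pin: TCP x stays at -112.3 mm while I push with about 10–13 N, plunger drag included. I'll keep it pressed a little longer.

Call:
{"name": "drive_tool", "arguments": {
  "series": [
    [[0.005,0,0.04],[-0.1,-0.2,0]],
    [[0.005,0,0.04],[0,-0.2,0]],
    [[0.005,0,0.04],[0,-0.2,0]],
    [[0,0,0.04],[0,-0.2,0]],
    [[0,0,0.04],[0,-0.2,0]]
  ]
}}

```text
time: 9.1
eef_pos: [0.5808, 0.0798, 0.0437]
tcp_rot: [0.549, 0.457, -0.533, 0.454]
contact_force: [2.4, 9.7, -0.9]
opening: 0.254
```

Call:
{"name": "drive_tool", "arguments": {
  "series": [
    [[0,0,0.04],[0,-0.2,0]],
    [[0,0,0.04],[0,-0.2,0]],
    [[0,0,0.04],[0,-0.2,0]],
    [[0,0,0.03],[0,-0.2,0]],
    [[0,0,0.03],[0,-0.2,0]]
  ]
}}

```text
time: 9.6
eef_pos: [0.5808, 0.0799, 0.0445]
tcp_rot: [0.55, 0.456, -0.532, 0.454]
contact_force: [1.5, 8.0, -0.8]
opening: 0.257
```

Run:
```python
from h import *
s=ctrl.get_state(); print(inH(s['eef_pos']).round(2),s['contact_force'].round(1),np.dot(s['contact_force'][:2],ex).round(1),np.dot(s['contact_force'][:2],ey).round(1),s['wrist_torque'])
togo(H(-112.3,0,42.6),HY+90)
```

```text
[-1.1231e+02  4.0000e-02  4.4480e+01] [ 1.5  8.  -0.8] -8.1 0.2 [ 1.28494054 -0.10303344  0.10975731]
t 9.6 pos [0.5808 0.0799 0.0445] shift [ 0.037 -0.001  0.001] turn [-0.72 -1.2  -0.83] F [ 1.5  8.  -0.8] open 0.257 q [-0.04  0.33  1.93  0.02  0.87  0.11]
```

Call:
{"name": "drive_tool", "arguments": {
  "series": [
    [[0.03,0,0.03],[0,-0.4,0]],
    [[0.02,0,0.03],[0,-0.4,0]],
    [[0,0,0.03],[0,-0.3,0]]
  ]
}}

```text
time: 9.9
eef_pos: [0.5813, 0.0798, 0.0427]
tcp_rot: [0.548, 0.452, -0.535, 0.457]
contact_force: [1.5, 7.6, -1.1]
opening: 0.258
```

Call:
{"name": "drive_tool", "arguments": {
  "series": [
    [[0,0,0.02],[0,0,0]],
    [[0,0,0],[0,0,0]],
    [[0,0,0],[0,0,0]],
    [[0,0,0],[0,0,0]],
    [[0,0,0],[0,0,0]]
  ],
  "grip": 0.2
}}

```text
time: 10.4
eef_pos: [0.5819, 0.0762, 0.0435]
tcp_rot: [0.547, 0.451, -0.535, 0.459]
contact_force: [0.5, -0.1, -0.5]
opening: 0.597
```

```bash
python3 chk.py 10;  python3 - <<'E'
from h import *
d=load('t10');im=d['img'][:,:,::-1]
a=cv2.resize(im[200:250,335:385],None,fx=8,fy=8,interpolation=cv2.INTER_CUBIC)
d=load('s10');im=d['img'][:,:,::-1]
b=cv2.resize(im[210:260,280:330],None,fx=8,fy=8,interpolation=cv2.INTER_CUBIC)
cv2.imwrite('pics/z10.png',np.hstack([a,b]))
snap('wrist','w10')
E
```

```text
[-108.84    1.72   43.46] [ 0.5 -0.1 -0.5] Fx(H) 0.0 [ 0.   -0.01  0.02]
t 10.4 pos [0.5819 0.0762 0.0435] shift [ 0.009 -0.026 -0.103] turn [-0.66 -0.33 -1.11] F [ 0.5 -0.1 -0.5] open 0.597 q [-0.04  0.33  1.93  0.    0.87  0.13]
after [-108.98    1.67   43.41] [-0.2  0.6 -0.8] Fx(H) -0.6
```

View pics/z10.png

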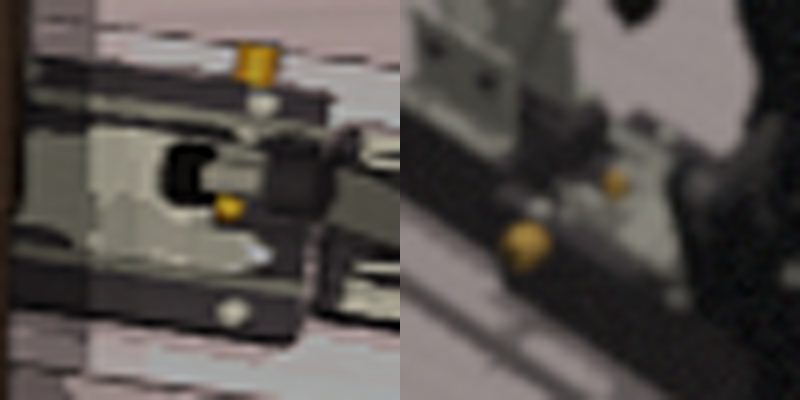

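View pics/w10.png

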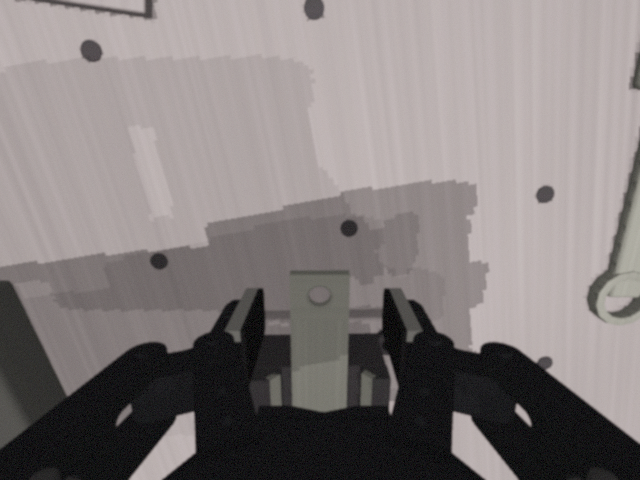

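The blade is free of both fingers, with its end at (315,272) and the jaws at x≈250 and 395. In the top view it is still home. I'll raise straight up.

Call:
{"name": "drive_tool", "arguments": {
  "series": [
    [[-0.2,0,0],[0,0,0]],
    [[-0.5,0,0],[0,0,0]],
    [[-0.9,0,0],[0,0,0]],
    [[-0.9,0,0],[0,0,0]],
    [[-0.9,0,0],[0,0,0]]
  ]
}}

```text
time: 11.05
eef_pos: [0.5732, 0.0759, 0.2116]
tcp_rot: [0.542, 0.456, -0.54, 0.455]
contact_force: [0.2, -1.4, 0.3]
opening: 0.6
```

Run:
```python
from h import *
s=ctrl.get_state(); print(inH(s['eef_pos']).round(2))
plan(H(60,0,225),HY+90,7)
snap('top','t11');snap('scene','s11')
a=load('t11')['img'][:,:,::-1];b=load('s11')['img'][:,:,::-1]
cv2.imwrite('pics/v11.png',np.hstack([cv2.resize(a[190:260,300:400],None,fx=4,fy=5,interpolation=cv2.INTER_CUBIC),cv2.resize(b[200:270,260:340],None,fx=5,fy=5,interpolation=cv2.INTER_CUBIC)]))
```

```text
[-107.24   -6.81  211.59]
[[-0.04, 0.02, 0.48], [-0.1, -0.0, -0.0]]
[[-0.04, 0.02, 0.48], [-0.1, -0.0, -0.0]]
[[-0.04, 0.02, 0.48], [-0.1, -0.0, -0.0]]
[[-0.04, 0.02, 0.48], [-0.1, -0.0, -0.0]]
[[-0.04, 0.02, 0.48], [-0.1, -0.0, -0.0]]
[[-0.04, 0.02, 0.48], [-0.1, -0.0, -0.0]]
[[-0.04, 0.02, 0.48], [-0.1, -0.0, -0.0]]
```

View pics/v11.png

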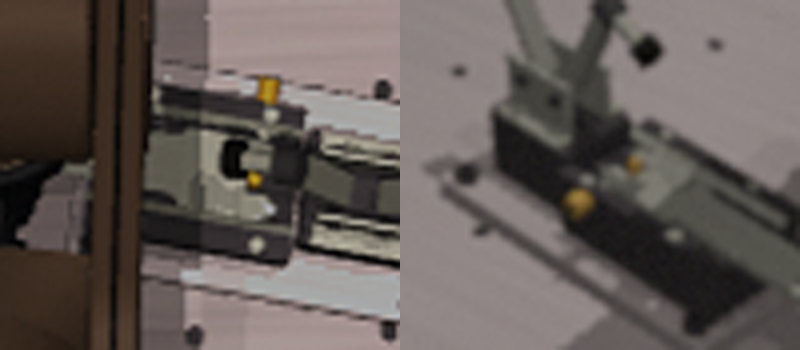

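The blade lies flat in the channel with the pin in its notch. Next I'll close the fingers and go over to the handle.

Call:
{"name": "drive_tool", "arguments": {
  "series": [
    [[-0.04,0.02,0.4],[0,0,0]],
    [[-0.04,0.02,0.48],[0,0,0]],
    [[-0.04,0.02,0.48],[0,0,0]],
    [[-0.04,0.02,0.48],[0,0,0]],
    [[-0.02,0.02,0.48],[0,0,0]]
  ],
  "grip": -1,
  "newtons": 30
}}

```text
time: 11.65
eef_pos: [0.5639, -0.0399, 0.2342]
tcp_rot: [0.547, 0.451, -0.532, 0.463]
contact_force: [-0.1, -0.6, -0.2]
opening: 0.001
```

Call:
{"name": "drive_tool", "arguments": {
  "series": [
    [[0,0,0.4],[0,0,0]],
    [[0,0,0.2],[0,0,0]],
    [[0,0,0],[0,0,0]]
  ]
}}

```text
time: 11.95
eef_pos: [0.5583, -0.073, 0.2352]
tcp_rot: [0.548, 0.45, -0.532, 0.463]
contact_force: [0.8, 0.3, -0.5]
opening: -0.005
```

Run:
```python
from h import *
s=ctrl.get_state(); print(inH(s['eef_pos']).round(2))
togo(H(75,0,173),HY+90)
snap('scene','s12');snap('top','t12')
a=load('t12')['img'][:,:,::-1];b=load('s12')['img'][:,:,::-1]
cv2.imwrite('pics/v12.png',np.hstack([cv2.resize(a[190:270,340:440],None,fx=4,fy=5,interpolation=cv2.INTER_CUBIC),cv2.resize(b[140:270,240:340],None,fx=4,fy=400/130,interpolation=cv2.INTER_CUBIC)]))
```

```text
[ 42.14   2.22 235.22]
t 11.95 pos [ 0.5583 -0.073   0.2352] shift [ 1.239 -0.075  0.664] turn [-0.45 -0.31 -1.65] F [ 0.8  0.3 -0.5] open -0.005 q [-0.31  0.03  1.88  0.01  1.2  -0.15]
```

View pics/v12.png

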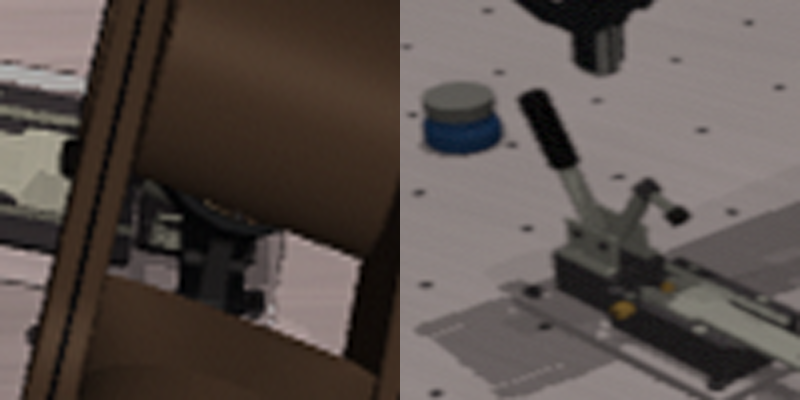

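Run:
```python
from h import *
d=load('s12')
for th in(.9,1.0,1.1,1.2):
  for r in (116,50): 
    q=proj(d,H(64+r*np.cos(th),0,74+r*np.sin(th)));print(th,r,q.round(1),((q[0]-240)*4+400,(q[1]-140)*3.077))
q=proj(d,H(53,2,235-11));print('tip',(q[0]-240)*4+400,(q[1]-140)*3.077)
plan(H(72,0,173),HY+90,4)
```

```text
0.9 116 [266.  171.3] (np.float64(504.06443499042643), np.float64(96.45833095712882))
0.9 50 [278.5 195.5] (np.float64(554.0008036343343), np.float64(170.8421252832707))
1.0 116 [268.3 170.3] (np.float64(513.1179245012286), np.float64(93.17545124128561))
1.0 50 [279.5 195.1] (np.float64(558.027796031465), np.float64(169.6898463810409))
1.1 116 [270.8 169.6] (np.float64(523.1154370167349), np.float64(91.2101363541615))
1.1 50 [280.6 195. ] (np.float64(562.418777108069), np.float64(169.10482276595872))
1.2 116 [273.5 169.4] (np.float64(533.9708539338485), np.float64(90.61407552806205))
1.2 50 [281.8 195. ] (np.float64(567.1319359866611), np.float64(169.09864464473466))
tip 586.4171984515519 66.97390519269811
[[0.31, -0.02, 0.16], [-0.1, -0.1, -0.4]]
[[0.31, -0.02, 0.16], [-0.1, -0.1, -0.4]]
[[0.31, -0.01, 0.16], [-0.1, -0.1, -0.4]]
[[0.31, -0.01, 0.16], [-0.1, -0.1, -0.4]]
```

Call:
{"name": "drive_tool", "arguments": {
  "series": [
    [[0.31,-0.02,0.16],[0,-0.1,-0.4]],
    [[0.31,-0.02,0.16],[0,-0.1,-0.4]],
    [[0.31,-0.01,0.16],[0,-0.1,-0.4]],
    [[0.2,-0.01,0.06],[0,-0.1,-0.4]],
    [[0,0,0],[0,0,0]]
  ]
}}

```text
time: 12.55
eef_pos: [0.5506, -0.097, 0.1713]
tcp_rot: [-0.538, -0.459, 0.541, -0.456]
contact_force: [-0.7, 0.2, -0.5]
opening: 0.003
```

```bash
cat > st.py <<'E'
from h import *
s=ctrl.get_state(); f=s['contact_force'];print(inH(s['eef_pos']).round(1),'F H',np.dot(f[:2],ex).round(1),np.dot(f[:2],ey).round(1),f[2].round(1))
togo(H(80,0,170),HY+90)
E
python3 st.py
```

```text
[ 67.1  -1.5 171.3] F H -0.1 -0.8 -0.5
t 12.55 pos [ 0.5506 -0.097   0.1713] shift [0.025 0.031 0.258] turn [-0.16  0.01  0.34] F [-0.7  0.2 -0.5] open 0.003 q [-0.36  0.11  1.92 -0.    1.12 -0.19]
```

Call:
{"name": "drive_tool", "arguments": {
  "series": [
    [[0,0.02,0.12],[0,0,0.2]],
    [[0,0.01,0.12],[0,0,0]],
    [[0,0,0.12],[0,0,0]]
  ]
}}

```text
time: 12.85
eef_pos: [0.5492, -0.1157, 0.1708]
tcp_rot: [-0.538, -0.459, 0.54, -0.457]
contact_force: [0.0, -0.2, -0.1]
opening: -0.004
```

Call:
{"name": "drive_tool", "arguments": {
  "series": [
    [[0,0,0.15],[0,0,0]],
    [[0.05,0,0.15],[0,0,0]]
  ]
}}

```text
time: 13.05
eef_pos: [0.5473, -0.1283, 0.1691]
tcp_rot: [0.541, 0.46, -0.537, 0.455]
contact_force: [1.3, 6.2, 0.4]
opening: 0.003
```

```bash
python3 st.py
```

```text
[ 98.5   0.3 169.1] F H -6.3 0.3 0.4
t 13.05 pos [ 0.5473 -0.1283  0.1691] shift [-0.015 -0.007 -0.37 ] turn [-0.21 -0.53  0.11] F [1.3 6.2 0.4] open 0.003 q [-0.41  0.11  1.92  0.01  1.11 -0.25]
```

Call:
{"name": "drive_tool", "arguments": {
  "series": [
    [[0.08,0,0.18],[0,0,0]],
    [[0.09,0,0.18],[0,0,0]],
    [[0.1,0,0.17],[0,0,0]],
    [[0.12,0,0.16],[0,0,0]]
  ]
}}

```text
time: 13.45
eef_pos: [0.5429, -0.1565, 0.151]
tcp_rot: [0.548, 0.463, -0.532, 0.45]
contact_force: [0.4, 6.1, 1.4]
opening: 0.001
```

```bash
python3 st.py
```

```text
[127.    0.4 151. ] F H -6.1 -0.6 1.4
t 13.45 pos [ 0.5429 -0.1565  0.151 ] shift [-0.353 -0.014 -0.951] turn [-0.41 -1.65 -0.  ] F [0.4 6.1 1.4] open 0.001 q [-0.47  0.14  1.92  0.03  1.09 -0.32]
```

Call:
{"name": "drive_tool", "arguments": {
  "series": [
    [[0.2,0,0.14],[0,-0.3,0]],
    [[0.22,0,0.12],[0,-0.3,0]],
    [[0.24,0,0.1],[0,-0.3,0]],
    [[0.25,0,0.07],[0,-0.3,0]]
  ]
}}

```text
time: 13.85
eef_pos: [0.5394, -0.1785, 0.1102]
tcp_rot: [0.542, 0.458, -0.538, 0.454]
contact_force: [-3.1, 3.1, 5.1]
opening: 0.001
```

```bash
python3 st.py
```

```text
[149.4   0.5 110.2] F H -2.5 -3.5 5.1
t 13.85 pos [ 0.5394 -0.1785  0.1102] shift [-1.185 -0.021 -1.397] turn [-0.43 -0.48  0.04] F [-3.1  3.1  5.1] open 0.001 q [-0.5   0.2   1.94  0.01  1.01 -0.34]
```

Call:
{"name": "drive_tool", "arguments": {
  "series": [
    [[0.2,0,0.02],[0,0,0]],
    [[0.18,0,0],[0,0,0]]
  ]
}}

```text
time: 14.05
eef_pos: [0.5389, -0.1814, 0.0924]
tcp_rot: [0.541, 0.458, -0.539, 0.455]
contact_force: [-7.8, 3.6, 35.3]
opening: 0.004
```

Call:
{"name": "drive_tool", "arguments": {
  "series": [
    [[0.12,0,0],[0,0,0]],
    [[0.1,0,0],[0,0,0]]
  ]
}}

```text
time: 14.25
eef_pos: [0.5394, -0.1817, 0.0926]
tcp_rot: [0.54, 0.461, -0.54, 0.452]
contact_force: [-12.1, 7.7, 24.9]
opening: 0.0
```

```bash
python3 st.py;python3 - <<'E'
from h import *
snap('scene','s13');snap('top','t13')
a=load('t13')['img'][:,:,::-1];b=load('s13')['img'][:,:,::-1]
cv2.imwrite('pics/v13.png',np.hstack([cv2.resize(a[190:270,320:440],None,fx=400/120,fy=5,interpolation=cv2.INTER_CUBIC),cv2.resize(b[170:270,240:340],None,fx=4,fy=4,interpolation=cv2.INTER_CUBIC)]))
E
```

```text
[152.5   1.   92.6] F H -5.7 -13.2 24.9
t 14.25 pos [ 0.5394 -0.1817  0.0926] shift [-1.534 -0.044 -1.462] turn [-0.35 -0.49  0.54] F [-12.1   7.7  24.9] open 0.0 q [-0.51  0.23  1.94  0.01  0.98 -0.34]
```

View pics/v13.png

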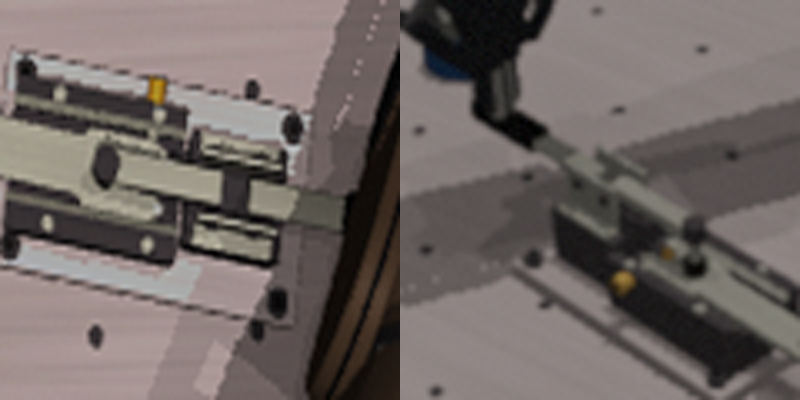

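The handle is level and against its stop: z held at 92.5 mm while the force jumped. The pad is on the blade. I'll retreat upward.

Call:
{"name": "drive_tool", "arguments": {
  "series": [
    [[-0.1,0,0],[0,0,0]],
    [[-0.4,0,0],[0,0,0]],
    [[-0.9,0,0],[0,0,0]],
    [[-0.9,0,0],[0,0,0]],
    [[-0.5,0,0],[0,0,0]]
  ]
}}

```text
time: 14.85
eef_pos: [0.5395, -0.1846, 0.2344]
tcp_rot: [-0.539, -0.461, 0.54, -0.453]
contact_force: [0.2, -0.7, -0.1]
opening: -0.0
```

Call:
{"name": "drive_tool", "arguments": {
  "series": [
    [[-0.4,0,-0.7],[0,0,0]],
    [[0,-0.9,0],[0,0,0]],
    [[0,-0.9,0],[0,0,0]],
    [[0,-0.9,0],[0,0,0]],
    [[0,0,0],[0,0,0]]
  ]
}}

```text
time: 15.35
eef_pos: [0.4131, -0.1299, 0.261]
tcp_rot: [0.541, 0.454, -0.538, 0.46]
contact_force: [0.8, -0.3, -0.0]
opening: 0.002
```

```bash
python3 st.py;python3 - <<'E'
from h import *
snap('scene','s14');snap('top','t14');cv2.imwrite('pics/t14b.png',cv2.resize(load('t14')['img'][185:270,305:445,::-1],None,fx=5.7,fy=5.7,interpolation=cv2.INTER_CUBIC))
cv2.imwrite('pics/s14b.png',cv2.resize(load('s14')['img'][180:280,240:370,::-1],None,fx=6,fy=6,interpolation=cv2.INTER_CUBIC))
E
```

```text
[ 121.6 -131.9  261. ] F H 0.1 0.8 -0.0
t 15.35 pos [ 0.4131 -0.1299  0.261 ] shift [ 1.842  2.618 -0.849] turn [-0.25  0.18 -0.52] F [ 0.8 -0.3 -0. ] open 0.002 q [-0.54 -0.3   2.12  0.    1.31 -0.38]
```

View pics/t14b.png

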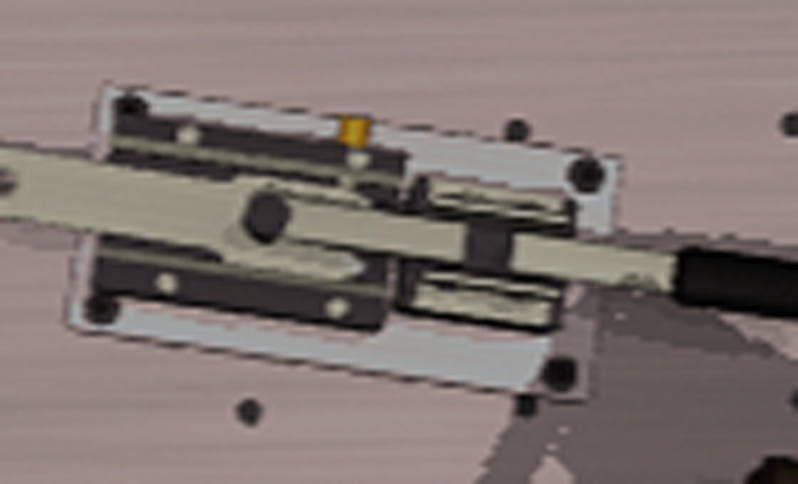

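View pics/s14b.png

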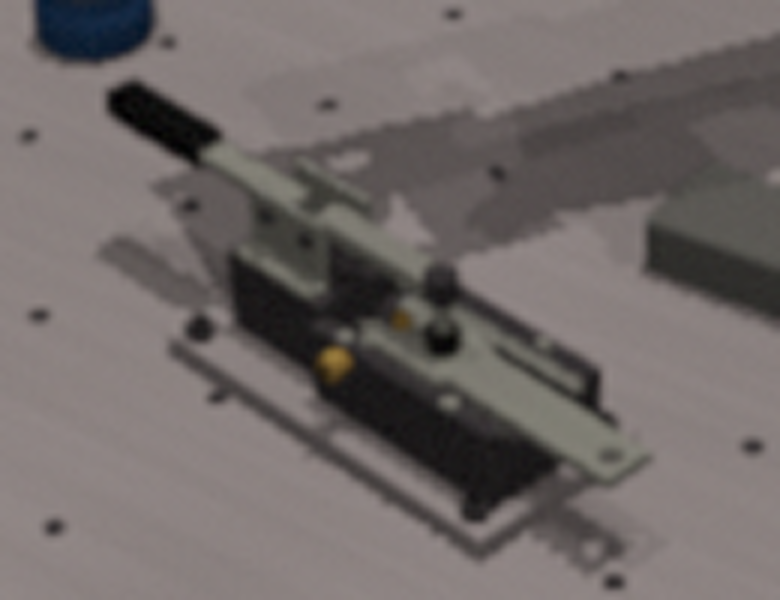

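View pics/s14.png

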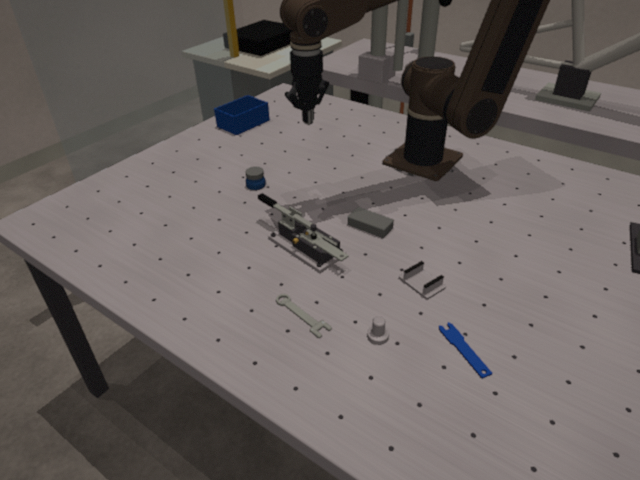

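Run:
```python
from h import *
d=load('t14')
g=lambda p,z:inH(plane(d,(p[0]/5.7+305-.41,p[1]/5.7+185-.41),z)).round(1)
print('tip',g((366,265),.0455),'eye',g((6,181),.0455))
d=load('s14')
for th in(0,.05,.1): print(th,[((proj(d,H(64+r*np.cos(th),0,74+r*np.sin(th)))-[240,180])*6).round(0).tolist() for r in(116,50)])
```

```text
tip [12.6 -9.8 45.5] eye [-116.6    2.5   45.5]
0 [[109.0, 95.0], [208.0, 155.0]]
0.05 [[108.0, 84.0], [208.0, 150.0]]
0.1 [[107.0, 73.0], [207.0, 145.0]]
```

```bash
python3 -c "
from h import *
print(ctrl.sign_off())"
```

```text
the job is handed in; nothing more can be done
None
```

The blade is in the clamp, home on the pin, with the handle fully down, and I handed the job in at about 15.5 s.

**Pushing home:** I slid the blade along the datum rail until it stopped on the pin. I held it there for about 1.5 s with the clamp open, at 8–13.5 N measured at the wrist. That figure includes the plunger drag, so I estimate 4–9 N on the pin itself.

**Clamping:** I let go of the blade, backed off and pressed the handle down with closed fingers. It reached its end stop with a reading of about 35 N, which was the highest force I saw. The limit for the arm or gripper body is 40 N.

**Last checks:**
- **Blade:** its notched end reads 12.6 mm past the pin axis, against 12.0 mm when home. That is within the 2 mm camera accuracy.
- **Clamp:** the handle matches the level (0 rad) position in the scene view, and the pad is down on the blade.
- **Surroundings:** the robot touches nothing, and in the picture the wrench, adapter, tin, case and blue look-alike stand where they were.

**Disagreements:** the cameras differed by about 2–3 mm on where along the blade I had gripped it, so I found home by the stop and the force. While I held it pressed, the gripper crept up about 2 mm. I lowered it before letting go, and the later pictures show the blade flat in the channel.

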